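# Set out glass sample cells on the light stand

## Task

Open the wooden box by lifting its lid over the end lip and sliding it out of its grooves, and lay the lid flat on the table, ridge up. Then stand every glass cell from the box upright on an outlined square of the light stand, one to a square, centred and with its clear faces in line with the light from the window. When all are set, turn the stand's lock collar until its tab points at the locked mark (the long white bar), and leave the other things on the table alone.

Things in the scene. Friction and masses are not known exactly. Their poses are not given: they have to be found in the camera images.
- cell_box: Fixed light-wood box, 124 (own x) x 204 (own y) x 77 mm; origin: centre of underside, own z up. Floor at z = 6 mm, four pockets in a row at y = -66, -22, 22, 66 mm, 30 (x) x 34 mm, between side guides (tops at z = 24 mm, filling the rest of the 90 mm inner width) and 30 mm wide dividers (tops at z = 36 mm). The -y end is closed; the lid comes out at the +y end.
- lid_ledge (a point): Middle of the lid's seat in the box, 58 mm above the table: side ledges carry the lid here, in side grooves 14 mm high (z = 58 to 72 mm) with 2 mm play each side. Strips above the grooves (z = 72 to 77 mm) leave a 90 mm wide opening, so the 104 mm wide lid cannot be lifted straight out.
- box_lip (a point): Middle of the top edge of the lip at the box's +y end, 63 mm above the table, 5 mm above the ledges, 10 mm thick. The lid must be raised 5 to 9 mm, then slid along the box's own +y over the lip; it is clear of the grooves after 195 mm.
- box_lid: Loose plywood lid, 104 (own x) x 181 (own y) x 5 mm, 85 to 170 g, with a dark wooden ridge on top to hold it by: 60 (x) x 10 (y) x 28 mm tall, standing across the lid at own y = +65 mm. Origin: centre of the lid's underside; own axes as the box's at the start; own z up on the ridge side.
- lid_ridge (a point): Middle of the lid's ridge, 15 mm above the lid's underside (10 mm above its top face). The ridge is 10 mm thick along the lid's y.
- viewing_stand: Fixed light stand: grey base plate 270 (own x) x 310 (own y) x 12 mm, a dark lamp housing along its far edge (own x = 80 to 125 mm, 310 mm long, top 64 mm above the table) with four white windows in its -x face, from which light goes along own -x; end stops 18 mm high on the base at own y = +-151 mm (8 mm thick). Origin: centre of the underside of the base; own z up.
- station_1 (a point): Centre of the square outlined in white (36 mm) on the base plate before lamp window 1, 45 mm in front of the lamp housing, on the top face of the base (12 mm above the table); the squares are 64 mm apart along the stand's own y, number 1 at the -y end.
- station_2 (a point): Centre of the square outlined in white (36 mm) on the base plate before lamp window 2, 45 mm in front of the lamp housing, on the top face of the base (12 mm above the table); the squares are 64 mm apart along the stand's own y, number 1 at the -y end.
- station_3 (a point): Centre of the square outlined in white (36 mm) on the base plate before lamp window 3, 45 mm in front of the lamp housing, on the top face of the base (12 mm above the table); the squares are 64 mm apart along the stand's own y, number 1 at the -y end.
- station_4 (a point): Centre of the square outlined in white (36 mm) on the base plate before lamp window 4, 45 mm in front of the lamp housing, on the top face of the base (12 mm above the table); the squares are 64 mm apart along the stand's own y, number 1 at the -y end.
- collar_axis (a point): Point on the upright axis of the lock collar, on the top face of the base plate (own x = -65 mm, y = 0 of the stand).
- collar_tab (a point): Point in the finger tab of the lock collar, 46 mm from the axis, 34 mm above the base plate and 10 mm below the tab's top. The tab is upright, black, 8 mm thick (across its lever, in the direction in which it swings) x 20 mm (radially), standing 31 mm above its 13 mm high lever.
- lock_collar (a joint): Angle (rad) of the captive lock collar about its upright axis, counterclockwise from above positive; 0 to 1.5, friction about 1.5 N at the tab, stays where left. At 0 the tab points along the stand's -x turned 0.6 rad clockwise (to its +y side), at a short white mark; at 1.2 it points at the long white bar, the locked mark. It can be turned past the mark.
- cell_a: Sample cell: upright glass pane in a grey frame, black cap, weighted foot; all alike. Foot 30 (own x) x 28 (own y) x 6 mm, body 20 (x) x 28 (y), 48 mm tall in all. Origin: centre of underside; own z up. Clear faces look along own +x and -x; ribbed finger sides at own +-y, 28 mm apart. Starts standing in a pocket of the box, own x along the box's y. 40 to 85 g. May be absent (None).
- cell_b: Sample cell: upright glass pane in a grey frame, black cap, weighted foot; all alike. Foot 30 (own x) x 28 (own y) x 6 mm, body 20 (x) x 28 (y), 48 mm tall in all. Origin: centre of underside; own z up. Clear faces look along own +x and -x; ribbed finger sides at own +-y, 28 mm apart. Starts standing in a pocket of the box, own x along the box's y. 40 to 85 g. May be absent (None).
- cell_c: Sample cell: upright glass pane in a grey frame, black cap, weighted foot; all alike. Foot 30 (own x) x 28 (own y) x 6 mm, body 20 (x) x 28 (y), 48 mm tall in all. Origin: centre of underside; own z up. Clear faces look along own +x and -x; ribbed finger sides at own +-y, 28 mm apart. Starts standing in a pocket of the box, own x along the box's y. 40 to 85 g. May be absent (None).
- cell_d: Sample cell: upright glass pane in a grey frame, black cap, weighted foot; all alike. Foot 30 (own x) x 28 (own y) x 6 mm, body 20 (x) x 28 (y), 48 mm tall in all. Origin: centre of underside; own z up. Clear faces look along own +x and -x; ribbed finger sides at own +-y, 28 mm apart. Starts standing in a pocket of the box, own x along the box's y. 40 to 85 g. May be absent (None).
- ink_bottle: Ink bottle, 45 mm wide, 70 mm tall; origin at the centre of its underside; not part of the job, leave it alone.
- glue_stick: Glue stick standing up, 27 mm, 92 mm tall; origin at the centre of its underside; not part of the job, leave it alone.
- tape_roll: Roll of masking tape lying flat, 100 mm wide, 25 mm tall; origin at the centre of its underside; not part of the job, leave it alone.
- eraser: Eraser, 19 x 53 x 12 mm; origin at the centre of its underside; not part of the job, leave it alone.
- pastel: Pastel stick, 11 x 65 x 11 mm; origin at the centre of its underside; not part of the job, leave it alone.

How it is judged:
By the outcome, as a careful person would: the job done as asked, in the order asked, and still so for the second after the job is handed in, with the robot touching nothing.
Of cell_a, cell_b, cell_c, cell_d only 3 to 4 are there at a start; the rules pass over those that are not, and their reading is None.
At some moment in a run one of cell_a, cell_b, cell_c, cell_d may be knocked a few centimetres aside while the robot is not near it.
It also fails if it takes over 210 s, if anything falls off the work surface, if the arm or the gripper's body presses on something with over 40 N, if the wrist force passes 120 N, or if a joint passes its speed limit or range.

## Robot

A 7-joint arm with a two-finger parallel gripper is mounted at the origin on a cart in front of the work surface, level with it; the furniture and walls round the work are solid. World frame = base frame: x ahead of the robot, y to its left, z up, the work surface at z = 0. Lengths are in m, angles in rad, forces in N, time in s.
With the tool pointing down it reaches from about 0.4 to 0.85 m from the base axis. Payload 10.4 kg.
Tool frame: the origin (TCP) lies where the fingers leave the gripper's body, on its centre line; the fingertips stand 70 mm ahead of it and the grasp point (between the pads) lies r.grip_depth ahead of it (r.grip_depth is the distance from the TCP to the grasp point, in m); z points along the fingers, y is the direction in which the jaws open and shut (so a half turn about z gives the same grasp; the last joint's range is limited). The gripper opens to 87 mm and grips with 3 to 60 N. Pads are 19 mm wide; open, the fingers measure 117 mm over their backs; the gripper's body (75 mm by 190 mm) begins 51 mm behind the grasp point.
Start: joints at [1.283, 0.332, -0.065, 1.46, 0.022, 1.35, -0.088], TCP at [0.164, -0.603, 0.292] pointing down, gripper open.
Joint ranges: [-2.6, 2.6], [-0.5, 2.12], [-1.47, 1.34], [0.16, 2.42], [-1.27, 4.41], [0.06, 2.06], [-2.6, 2.6]. Speed limits (rad/s): [2.22, 2.22, 2.79, 2.79, 3.14, 3.14, 3.14].

## Interface

Orientations are given as a unit quaternion [x, y, z, w].
In Python, from bench import monitor, viewer, workorder, nets, r gives the robot as it stands.
- The arm moves only by the tool drive_tool, never from a script. Its argument "plan" is a list of rows, each an object of numbers: "rx", "ry", "rz": the turn, a rotation vector about the tool's x, y, z in units of 360 degrees (1.0 is 360 degrees); "x", "y", "z": the shift along the tool's x, y, z in units of 1000 mm (1.0 is 1000 mm); "fingers": the opening, from 0 (shut) to 1 (fully open). In form: [{"rx": .., "ry": .., "rz": .., "x": .., "y": .., "z": .., "fingers": ..}, ...]. A call has 1 to 12 rows; each row is the pose to reach, as a shift and turn from the pose commanded when the call began, along the tool's axes at that moment, turning the shorter way round; what a row does not reach only later rows make up. A row lasts 1/8 s, in which the tool goes at most 62.5 mm and 10.7 degrees, less where a joint would pass 70% of its speed; a pose out of reach is approached as far as the arm can. A call with a number of a shift or a turn outside -1 to 1 is refused whole. A call with a gripper value outside its range is refused whole. The fingers move at their own pace and stop on an object; "squeeze" is the grip in N (left out, the last holds). Time passes only in rows, so rows that repeat a pose let the fingers close. It gives the time, the measured TCP pose, the force and the opening at its end, in the units of the state.
- monitor.read_state(): the state, without advancing time (a new reading comes with each control period).
- viewer.camera(name): name is "scene" or "side" or "wrist"; returns a dict with "color" (420x560x3 uint8, red, green, blue), "depth" (420x560 float32, m along the optical axis (not along the pixel's ray), 0 where there is no reading), "camera_matrix" (3x3 intrinsics, pixels), "D" ([k1, k2, p1, p2, k3] as OpenCV has them; the pictures are not rectified), "xyz" and "rotation" of the camera in the world. Camera axes: x right, y down, z forward; pixel columns grow to the right and rows downward; lengths in m; the calibration is good to about 2 mm. A picture is of the moment at which its call begins.
- workorder.close_job(): hands the job in, once; it reports no verdict.
Trained networks look in the newest picture that a camera, given by its name, has taken for a name from the list of things; names that differ only in an ending like _2 or _b are one class to them, and where a whole thing is asked for, a point or a joint stands for the part that bears it (a point fixed in the world has none). Each returns a list of dicts, best first, with "confidence" (0 to 1); they miss things now and then, are a little off and sometimes report something else, mostly with a low value. They report only what shows in the picture. A call takes as long as a camera call.
- nets.find_in(label, camera): "centre" ([x, y, z] in m, in world coordinates, good to about 4 mm: the middle of the surface that is visible of it).
- nets.regions_of(label, camera): "region" (420x560 bool, what is visible of it).
The state is a dict: "time": time; "joint_positions": joint angles; "joint_vel": joint speeds; "joint_torque": joint torques, N m; "ee_pos": TCP position; "eef_rot": TCP orientation; "ft_force": force on the tool from outside, world axes, zero at the start; "torque": the same for the moment, N m; "width": finger opening in m.
Only numpy, scipy, OpenCV 4.12 (cv2) and the standard library are available. Lean on these libraries where they do the work, as an engineer would, in place of code of your own. Each camera call takes 0.05 s, during which the arm holds its last target.

## Working session

There is one attempt and no reset: what is moved stays moved. The work goes in short steps, Python scripts to look and compute and a tool call to move; the robot and the scene stay as the last step left them, time stands still between calls to the robot, and variables do not carry over. Pictures are saved under pics/ and viewed, and the job is handed in when it is done.

Besides the shell and the picture viewer there is one more tool, called after "Request:" in YAML: its name, and indented under it one key for each argument. drive_tool: Moves the arm, as the interface text tells. Its arguments: {"type":"object","properties":{"plan":{"type":"array","items":{"type":"object","properties":{"rx":{"type":"number","minimum":-1,"maximum":1},"ry":{"type":"number","minimum":-1,"maximum":1},"rz":{"type":"number","minimum":-1,"maximum":1},"x":{"type":"number","minimum":-1,"maximum":1},"y":{"type":"number","minimum":-1,"maximum":1},"z":{"type":"number","minimum":-1,"maximum":1},"fingers":{"type":"number"}}}},"squeeze":{"type":"number"}},"required":["plan"]}

```bash
ls; mkdir -p pics; python3 - <<'E'
from bench import monitor, viewer, workorder, nets, r
import cv2
print(monitor.read_state(), r.grip_depth)
for n in ("scene","side","wrist"):
    c=viewer.camera(n); cv2.imwrite(f"pics/{n}0.png",c["color"][:,:,::-1]); print(n,c["xyz"],c["rotation"],c["camera_matrix"],c["D"])
E
```

```text
pics
{'time': 0.0, 'joint_positions': array([ 1.28339689,  0.33287881, -0.06467882,  1.46094738,  0.02165394,
        1.34992446, -0.08849706]), 'joint_vel': array([-0.00025316, -0.00128093, -0.00185842, -0.00075736, -0.00046094,
        0.00164407, -0.00044249]), 'joint_torque': array([ 1.10611763e-03, -6.23245597e+01,  2.50128529e-02, -3.89888227e+01,
       -6.14255201e-02,  3.96992464e-02,  9.35988123e-05]), 'ee_pos': array([ 0.16346648, -0.60293712,  0.29144662]), 'eef_rot': array([ 9.91246640e-01,  1.32021077e-01, -1.59764199e-04, -7.13158943e-04]), 'ft_force': array([-1.07718283, -1.0954885 , -0.4470768 ]), 'torque': array([ 0.02853059, -0.00573896, -0.00449964]), 'width': 0.0870783509964303} 0.051
scene [-0.38474514  0.71580804  0.90065544] [-0.42615995  0.78251505 -0.39956267  0.21542417] [[522.04535769   0.         266.52291661]
 [  0.         522.04535769 218.63787437]
 [  0.           0.           1.        ]] [-0.04085088  0.          0.          0.          0.        ]
side [ 0.42950804 -1.01037176  0.51235657] [ 0.82172547 -0.04011208  0.03712343 -0.56725667] [[382.94765943   0.         279.67548607]
 [  0.         382.94765943 214.19086301]
 [  0.           0.           1.        ]] [0.01903875 0.         0.         0.         0.        ]
wrist [ 0.23887549 -0.5829928   0.38425469] [ 0.78615609 -0.60147488 -0.08681101  0.11247405] [[365.03172064   0.         279.92417708]
 [  0.         365.03172064 201.27466501]
 [  0.           0.           1.        ]] [-0.02276431  0.          0.          0.          0.        ]
```

View pics/scene0.png

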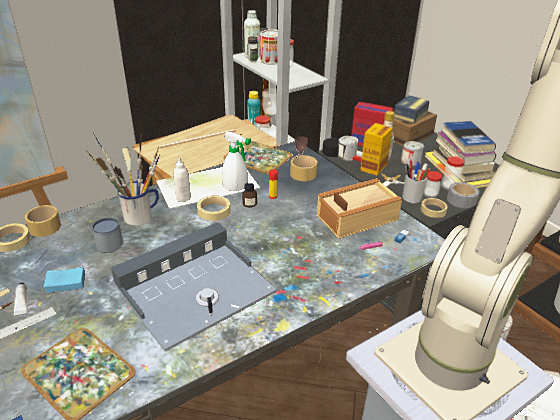

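View pics/side0.png

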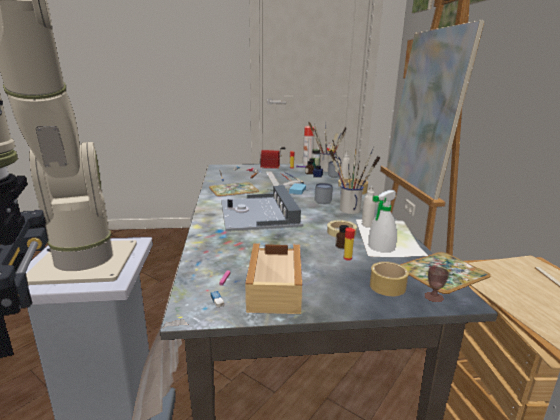

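View pics/wrist0.png

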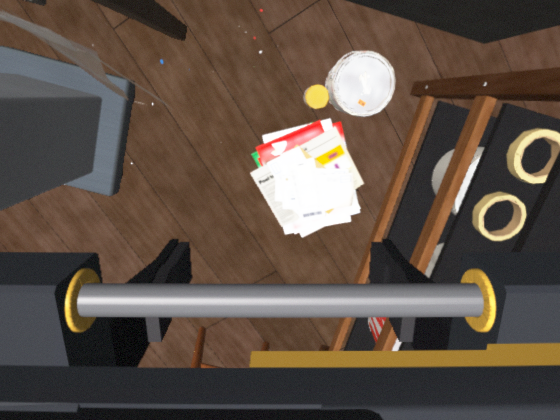

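```bash
cat > h.py <<'E'
from bench import monitor, viewer, workorder, nets, r
import numpy as np, cv2
from scipy.spatial.transform import Rotation as R
def cam(n,save=None):
    c=viewer.camera(n)
    if save: cv2.imwrite(f"pics/{save}.png",c["color"][:,:,::-1])
    return c
def cloud(c):
    d=c["depth"]; v,u=np.indices(d.shape)
    p=cv2.undistortPoints(np.stack([u.ravel(),v.ravel()],1).astype(float)[:,None],c["camera_matrix"],c["D"])[:,0]
    X=np.c_[p,np.ones(len(p))]*d.reshape(-1,1)
    W=R.from_quat(c["rotation"]).apply(X)+c["xyz"]
    W[d.ravel()==0]=np.nan
    return W.reshape(d.shape+(3,))
def proj(c,P):
    P=np.atleast_2d(P); Rm=R.from_quat(c["rotation"])
    X=Rm.inv().apply(P-c["xyz"])
    rv=np.zeros(3)
    return cv2.projectPoints(X[:,None],rv,rv,c["camera_matrix"],c["D"])[0][:,0]
def pix2z(c,uv,z):
    "pixel ray intersect plane z"
    uv=np.atleast_2d(np.array(uv,float))
    p=cv2.undistortPoints(uv[:,None],c["camera_matrix"],c["D"])[:,0]
    D=R.from_quat(c["rotation"]).apply(np.c_[p,np.ones(len(p))])
    o=np.array(c["xyz"]); t=(z-o[2])/D[:,2]
    return o+D*t[:,None]
E
python3 - <<'E'
from h import *
np.set_printoptions(precision=4,suppress=True)
for n in ("scene","side"):
    c=cam(n); W=cloud(c); np.save(f"W_{n}.npy",W); np.save(f"C_{n}.npy",c["color"])
    for l in "cell_box box_lid lid_ridge box_lip lid_ledge viewing_stand station_1 collar_axis collar_tab lock_collar cell_a ink_bottle glue_stick tape_roll eraser pastel".split():
        f=nets.find_in(l,n)
        print(n,l,[(np.array(x["centre"]),round(x["confidence"],2)) for x in f[:4]])
E
```

```text
scene cell_box [(array([ 0.4693, -0.1558,  0.0556]), 0.82)]
scene box_lid [(array([ 0.5234, -0.1818,  0.0628]), 0.91)]
scene lid_ridge [(array([ 0.5206, -0.1844,  0.0624]), 0.84), (array([0.5066, 0.3653, 0.0143]), 0.2)]
scene box_lip [(array([ 0.4611, -0.1589,  0.0552]), 0.87)]
scene lid_ledge [(array([ 0.4621, -0.1613,  0.0517]), 0.57), (array([0.5073, 0.361 , 0.0115]), 0.34)]
scene viewing_stand [(array([0.5067, 0.3645, 0.0111]), 0.62)]
scene station_1 [(array([0.5072, 0.3654, 0.0084]), 0.83), (array([ 0.7368, -0.0349,  0.0561]), 0.29)]
scene collar_axis [(array([0.5041, 0.368 , 0.0096]), 0.76), (array([0.7603, 0.1535, 0.0179]), 0.21)]
scene collar_tab [(array([0.4226, 0.361 , 0.0229]), 0.51), (array([0.5082, 0.3664, 0.0085]), 0.17)]
scene lock_collar [(array([0.4224, 0.3674, 0.0227]), 0.69)]
scene cell_a [(array([0.7379, 0.049 , 0.0389]), 0.4), (array([ 0.373 , -0.2226,  0.0067]), 0.27)]
scene ink_bottle [(array([0.741 , 0.0507, 0.0405]), 0.85)]
scene glue_stick [(array([ 0.7341, -0.0341,  0.0551]), 0.58)]
scene tape_roll [(array([0.7645, 0.1549, 0.0165]), 0.59)]
scene eraser [(ar
[... 420 characters left out ...]

side lid_ledge [(array([ 0.5004, -0.2832,  0.0536]), 0.87)]
side viewing_stand [(array([0.5173, 0.3004, 0.0114]), 0.58)]
side station_1 [(array([0.5201, 0.3016, 0.011 ]), 0.86)]
side collar_axis [(array([0.5226, 0.3058, 0.0118]), 0.8)]
side collar_tab [(array([ 0.4993, -0.2856,  0.0525]), 0.74), (array([0.4099, 0.3543, 0.022 ]), 0.55), (array([0.5167, 0.3083, 0.0077]), 0.49)]
side lock_collar [(array([0.4023, 0.3532, 0.0259]), 0.4)]
side cell_a []
side ink_bottle [(array([0.7408, 0.0284, 0.0397]), 0.64)]
side glue_stick [(array([ 0.7367, -0.0485,  0.0523]), 0.76)]
side tape_roll [(array([0.7579, 0.1593, 0.0163]), 0.58)]
side eraser [(array([ 0.3781, -0.2313,  0.0143]), 0.44)]
side pastel []
```

```bash
python3 - <<'E'
from h import *
np.set_printoptions(precision=4,suppress=True)
for n in ("scene","side"):
    W=np.load(f"W_{n}.npy"); P=W.reshape(-1,3)
    def show(name,lo,hi,zlo,zhi):
        m=(P[:,0]>lo[0])&(P[:,0]<hi[0])&(P[:,1]>lo[1])&(P[:,1]<hi[1])
        q=P[m&(P[:,2]>zlo)&(P[:,2]<zhi)]
        if len(q)<5: print(n,name,len(q));return
        r_=cv2.minAreaRect(q[:,:2].astype(np.float32)*1000)
        print(n,name,len(q),np.median(q[:,2]),r_)
    show("boxtop",(.35,-.4),(.65,-.02),.072,.082)
    show("boxall",(.35,-.4),(.65,-.02),.03,.085)
    show("lamp",(.35,.1),(.75,.7),.058,.07)
    show("base",(.35,.1),(.75,.7),.009,.016)
    m=(P[:,0]>.35)&(P[:,0]<.65)&(P[:,1]>-.4)&(P[:,1]<-.02)
    print(np.histogram(P[m,2],bins=np.arange(-.01,.11,.005)))
    m=(P[:,0]>.35)&(P[:,0]<.75)&(P[:,1]>.1)&(P[:,1]<.7)
    print(np.histogram(P[m,2],bins=np.arange(-.01,.11,.005)))
E
python3 - <<'E'
import cv2
for n,(x0,y0,x1,y1) in dict(scene=(290,150,450,260),side=(200,220,340,330)).items():
    i=cv2.imread(f"pics/{n}0.png")[y0:y1,x0:x1]; cv2.imwrite(f"pics/{n}0box.png",cv2.resize(i,None,fx=5,fy=5,interpolation=2))
i=cv2.imread("pics/scene0.png")[215:355,100:280]; cv2.imwrite("pics/scene0st.png",cv2.resize(i,None,fx=4,fy=4,interpolation=2))
E
```

```text
scene boxtop 732 0.07756041310398226 ((511.3869934082031, -187.44747924804688), (209.57440185546875, 132.09744262695312), 82.08195495605469)
scene boxall 2778 0.06463004271048489 ((511.48486328125, -187.10784912109375), (211.3972930908203, 132.52108764648438), 82.26910400390625)
scene lamp 1622 0.06446583444498821 ((601.6781005859375, 401.424560546875), (319.3905944824219, 289.04058837890625), 52.62857437133789)
scene base 8485 0.012325342488317403 ((549.7457885742188, 408.50054931640625), (582.8428955078125, 399.2946472167969), 89.98086547851562)
(array([   3,  987, 2399,  245,  237,  121,  124,  108,  123,  119,  124,
        103,  130,  139,  737,  490,  194,  503,  116,   29,   36,    2,
          0]), array([-0.01 , -0.005,  0.   ,  0.005,  0.01 ,  0.015,  0.02 ,  0.025,
        0.03 ,  0.035,  0.04 ,  0.045,  0.05 ,  0.055,  0.06 ,  0.065,
        0.07 ,  0.075,  0.08 ,  0.085,  0.09 ,  0.095,  0.1  ,  0.105]))
(array([  14, 4142, 7735, 3154, 7106,  989,  711,  739,  345,  306,  200,
        226,  229,  244,  893,  630,   23,    1,    0,    0,    0,    0,
          0]), array([
[... 803 characters left out ...]
4,  106,  112,  112,
        102,  122,  107, 1240,  145,  249,  602,   41,   51,   19,    0,
          0]), array([-0.01 , -0.005,  0.   ,  0.005,  0.01 ,  0.015,  0.02 ,  0.025,
        0.03 ,  0.035,  0.04 ,  0.045,  0.05 ,  0.055,  0.06 ,  0.065,
        0.07 ,  0.075,  0.08 ,  0.085,  0.09 ,  0.095,  0.1  ,  0.105]))
(array([   0, 1758, 1030,  489, 1321,  160,  261,  192,   67,   63,   50,
         46,   53,   49,  301,   21,    1,    0,    0,    0,    0,    0,
          0]), array([-0.01 , -0.005,  0.   ,  0.005,  0.01 ,  0.015,  0.02 ,  0.025,
        0.03 ,  0.035,  0.04 ,  0.045,  0.05 ,  0.055,  0.06 ,  0.065,
        0.07 ,  0.075,  0.08 ,  0.085,  0.09 ,  0.095,  0.1  ,  0.105]))
```

View pics/scene0box.png

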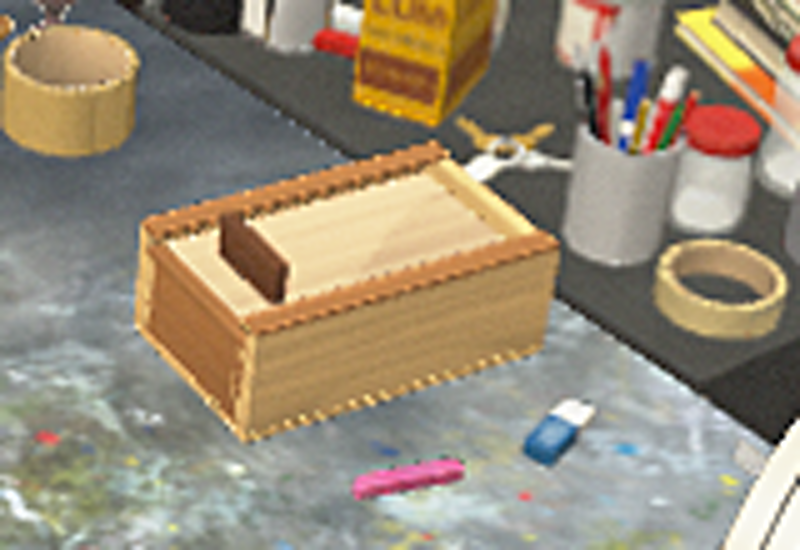

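View pics/scene0st.png

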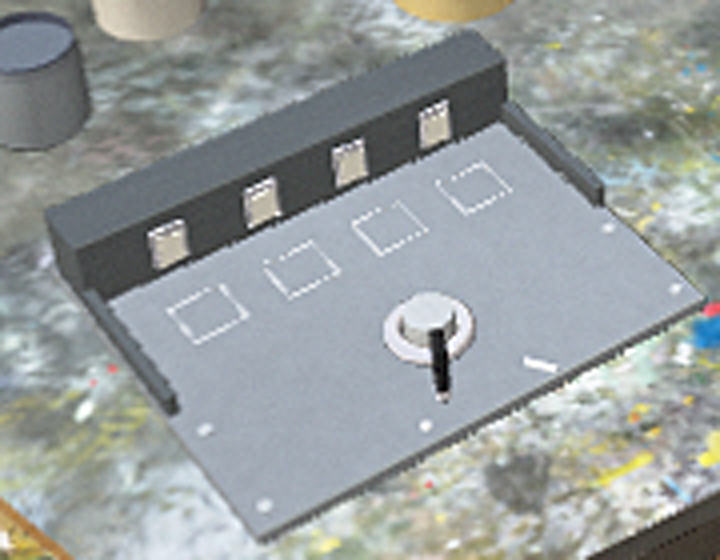

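```bash
cat >> h.py <<'E'
def rot_down(ya):
    "tool-down orientation with tool y at world angle ya (rad)"
    y=np.array([np.cos(ya),np.sin(ya),0]); z=np.array([0,0,-1.]); x=np.cross(y,z)
    return R.from_matrix(np.stack([x,y,z],1))
def rel(pos,yadeg,state=None):
    s=state or monitor.read_state()
    R0=R.from_quat(s["eef_rot"]); p0=np.array(s["ee_pos"])
    d=R0.inv().apply(np.array(pos)-p0)
    rv=(R0.inv()*rot_down(np.radians(yadeg))).as_rotvec()/(2*np.pi)
    return d,rv
def st():
    s=monitor.read_state(); y=R.from_quat(s["eef_rot"]).as_matrix()
    print("t",round(s["time"],2),"p",np.round(s["ee_pos"],4),"yang",round(np.degrees(np.arctan2(y[1,1],y[0,1])),2),"tilt z",np.round(y[:,2],4),"F",np.round(s["ft_force"],1),"M",np.round(s["torque"],2),"w",round(s["width"],4),"q",np.round(s["joint_positions"],2))
np.set_printoptions(precision=4,suppress=True)
E
python3 - <<'E'
from h import *
s=monitor.read_state(); c=cam("wrist")
R0=R.from_quat(s["eef_rot"])
print("cam in tool",R0.inv().apply(c["xyz"]-s["ee_pos"])); print((R0.inv()*R.from_quat(c["rotation"])).as_matrix())
st()
# fits
from scipy.optimize import least_squares
def fit(P,hx,hy,h,x0):
    # box outer fit with points near boundary
    def sd(p):
        c,s_=np.cos(p[2]),np.sin(p[2]); q=(P[:,:2]-p[:2])@np.array([[c,-s_],[s_,c]])
        d=np.abs(q)-[hx,hy]
        return np.where((d>0).all(1),np.hypot(d[:,0],d[:,1]),d.max(1))
    return least_squares(sd,x0,loss="soft_l1",f_scale=.0015)
for n in ("scene","side"):
    P=np.load(f"W_{n}.npy").reshape(-1,3)
    m=(P[:,0]>.4)&(P[:,0]<.63)&(P[:,1]>-.33)&(P[:,1]<-.05)&(P[:,2]>.015)&(P[:,2]<.055)
    f=fit(P[m],.062,.102,0,[.512,-.188,-.134]); print(n,m.sum(),f.x[:2],np.degrees(f.x[2]),np.median(abs(f.fun)))
for i in range(1):
  for n in ("scene","side"):
    P=np.load(f"W_{n}.npy").reshape(-1,3)
    m=(P[:,0]>.4)&(P[:,0]<.75)&(P[:,1]>.1)&(P[:,1]<.65)&(P[:,2]>.025)&(P[:,2]<.058)
    q=P[m]; print(n,m.sum(),q.min(0),q.max(0))
    m2=(P[:,0]>.4)&(P[:,0]<.75)&(P[:,1]>.1)&(P[:,1]<.65)&(P[:,2]>.058)&(P[:,2]<.070)
    np.savetxt(f"lamp_{n}.txt",P[m2],fmt="%.4f")
    H=np.histogram2d(P[m2,0],P[m2,1],bins=[np.arange(.5,.76,.02),np.arange(.1,.66,.02)])[0].astype(int); print(H)
E
```

```text
cam in tool [ 0.078   0.0003 -0.0927]
[[-0.0004 -0.9597 -0.2812]
 [ 1.     -0.0004  0.    ]
 [-0.0001 -0.2812  0.9597]]
t 1.9 p [ 0.1635 -0.6032  0.2923] yang -74.83 tilt z [ 0.     -0.0001 -1.    ] F [-0.6 -1.   0.2] M [-0.    0.    0.01] w 0.087 q [ 1.28  0.33 -0.06  1.46  0.02  1.35 -0.09]
scene 938 [ 0.5131 -0.187 ] -7.591720394300989 0.001160981405875075
side 869 [ 0.5139 -0.1866] -7.40218013679444 0.0008456953942297951
scene 2106 [0.4002 0.1117 0.025 ] [0.75   0.6499 0.058 ]
[[ 0  0  0  0  0  0  0  0  0  0  0  0  0  0  0  0  0  0  0  0  0  0  0  0
   0  0  0  0]
 [ 0  0  0  0  0  0  0  0  0  0  0  0  0  0  0  0  0  0  0  0  0  0  0  0
   0  0  0  0]
 [ 0  0  0  0  0  0  0  0  0  0  0  0  0  0  0  0  0  0  0  0  0  0  0  0
   0  0  0  0]
 [ 0  0  0  0  0  0  0  0  0  0  0  0  1  0  1 10 11 15 27 35 21  0  0  0
   0  0  0  0]
 [ 0  0  0  0  0 19 22 30 29 33 39 40 43 46 49 46 51 51 43 44 32  0  0  0
   0  0  0  0]
 [ 0  0  0  0  0 24 36 33 35 33 41 37 38 38 43 39 42 40 43 41 28  0  0  0
   0  0  0  0]
 [ 0  0  0  0  0 24 29 27 27 26 19 20 17 14 11  9  5  4  0  0  0  0  0  0
   0  
[... 878 characters left out ...]
0  1  4  6  4  5  7  8  8  7  9  7 10  6  9  6  8  3  0  0  0
   0  0  0  0]
 [ 0  0  0  0  0 18 12 10  8  9 10 10  8 10  6  8  8  7  8  5  4  0  0  0
   0  0  0  0]
 [ 0  0  0  0  0 17 10  8 10  6  5  4  3  5  1  2  1  0  0  0  0  0  0  0
   0  0  0  0]
 [ 0  0  0  0  0  0  0  0  0  0  0  0  0  0  0  0  0  0  0  0  0  0  0  0
   0  0  0  0]
 [ 0  0  0  0  0  0  0  0  0  0  0  0  0  0  0  0  0  0  0  0  0  0  0  0
   0  0  0  0]
 [ 0  0  0  0  0  0  0  0  0  0  0  0  0  0  0  0  0  0  0  0  0  0  0  0
   0  0  0  0]
 [ 0  0  0  0  0  0  0  0  0  0  0  0  0  0  0  0  0  0  0  0  0  0  0  0
   0  0  0  0]
 [ 0  0  0  0  0  0  0  0  0  0  0  0  0  0  0  0  0  0  0  0  0  0  0  0
   0  0  0  0]]
```

```bash
python3 - <<'E'
from h import *
print(rel([.522,-.1224,.26],-97.5))
E
```

```text
(array([ 0.4718, -0.3703,  0.0322]), array([ 0.   , -0.   ,  0.063]))
```

Request:
drive_tool:
  plan:
    - {"x": 0.472,"y": -0.37,"z": 0.032,"rz": 0.063,"fingers": 0.5}
    - {"x": 0.472,"y": -0.37,"z": 0.032,"rz": 0.063,"fingers": 0.5}
    - {"x": 0.472,"y": -0.37,"z": 0.032,"rz": 0.063,"fingers": 0.5}
    - {"x": 0.472,"y": -0.37,"z": 0.032,"rz": 0.063,"fingers": 0.5}
    - {"x": 0.472,"y": -0.37,"z": 0.032,"rz": 0.063,"fingers": 0.5}
    - {"x": 0.472,"y": -0.37,"z": 0.032,"rz": 0.063,"fingers": 0.5}
    - {"x": 0.472,"y": -0.37,"z": 0.032,"rz": 0.063,"fingers": 0.5}
    - {"x": 0.472,"y": -0.37,"z": 0.032,"rz": 0.063,"fingers": 0.5}
    - {"x": 0.472,"y": -0.37,"z": 0.032,"rz": 0.063,"fingers": 0.5}
    - {"x": 0.472,"y": -0.37,"z": 0.032,"rz": 0.063,"fingers": 0.5}
    - {"x": 0.472,"y": -0.37,"z": 0.032,"rz": 0.063,"fingers": 0.5}
    - {"x": 0.472,"y": -0.37,"z": 0.032,"rz": 0.063,"fingers": 0.5}
  squeeze: 40

```text
validation failed for argument at $.pl...
```

```bash
python3 - <<'E'
from h import *
st(); c=cam("wrist","w1"); np.savez("w1.npz",**c)
E
```

```text
t 1.9 p [ 0.1635 -0.6032  0.2923] yang -74.83 tilt z [ 0.     -0.0001 -1.    ] F [-0.6 -1.   0.2] M [-0.    0.    0.01] w 0.087 q [ 1.28  0.33 -0.06  1.46  0.02  1.35 -0.09]
```

View pics/w1.png

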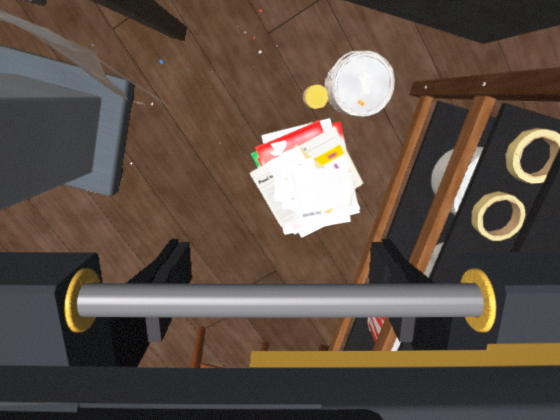

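Request:
drive_tool:
  plan:
    - {"rx": 0,"ry": 0,"rz": 0.063,"x": 0.472,"y": -0.37,"z": 0.032,"fingers": 0.5}
  squeeze: 40

```text
time: 2.08
ee_pos: [0.1979, -0.5551, 0.2884]
eef_rot: [0.999, 0.034, -0.001, 0.0]
ft_force: [1.6, 0.7, 0.4]
width: 0.0825
```

```bash
python3 - <<'E'
from h import *
st();print(rel([.522,-.1224,.26],-97.5))
E
```

```text
t 2.08 p [ 0.1979 -0.5551  0.2884] yang -86.07 tilt z [-0.0014 -0.0009 -1.    ] F [1.6 0.7 0.4] M [ 0.07 -0.13 -0.06] w 0.0825 q [ 1.21  0.26 -0.07  1.56  0.02  1.32 -0.37]
(array([ 0.353 , -0.4095,  0.0275]), array([0.0001, 0.0002, 0.0317]))
```

Request:
drive_tool:
  plan:
    - {"rx": 0,"ry": 0,"rz": 0.032,"x": 0.353,"y": -0.41,"z": 0.028,"fingers": 0.5}
    - {"rx": 0,"ry": 0,"rz": 0.032,"x": 0.353,"y": -0.41,"z": 0.028,"fingers": 0.5}
    - {"rx": 0,"ry": 0,"rz": 0.032,"x": 0.353,"y": -0.41,"z": 0.028,"fingers": 0.5}
    - {"rx": 0,"ry": 0,"rz": 0.032,"x": 0.353,"y": -0.41,"z": 0.028,"fingers": 0.5}
    - {"rx": 0,"ry": 0,"rz": 0.032,"x": 0.353,"y": -0.41,"z": 0.028,"fingers": 0.5}
    - {"rx": 0,"ry": 0,"rz": 0.032,"x": 0.353,"y": -0.41,"z": 0.028,"fingers": 0.5}
    - {"rx": 0,"ry": 0,"rz": 0.032,"x": 0.353,"y": -0.41,"z": 0.028,"fingers": 0.5}
    - {"rx": 0,"ry": 0,"rz": 0.032,"x": 0.353,"y": -0.41,"z": 0.028,"fingers": 0.5}
    - {"rx": 0,"ry": 0,"rz": 0.032,"x": 0.353,"y": -0.41,"z": 0.028,"fingers": 0.5}
    - {"rx": 0,"ry": 0,"rz": 0.032,"x": 0.353,"y": -0.41,"z": 0.028,"fingers": 0.5}
    - {"rx": 0,"ry": 0,"rz": 0.032,"x": 0.353,"y": -0.41,"z": 0.028,"fingers": 0.5}
    - {"rx": 0,"ry": 0,"rz": 0.032,"x": 0.353,"y": -0.41,"z": 0.028,"fingers": 0.5}
  squeeze: 40

```text
time: 3.58
ee_pos: [0.5207, -0.1186, 0.261]
eef_rot: [0.998, -0.063, -0.0, 0.0]
ft_force: [0.2, 0.7, 0.1]
width: 0.0439
```

```bash
python3 - <<'E'
from h import *
st(); c=cam("wrist","w1b"); np.savez("w1.npz",**c); st();print(rel([.522,-.1224,.26],-97.5))
E
```

```text
t 3.58 p [ 0.5207 -0.1186  0.261 ] yang -97.22 tilt z [-0.0001 -0.0007 -1.    ] F [0.2 0.7 0.1] M [ 0.02  0.03 -0.02] w 0.0439 q [ 0.58  0.19 -0.49  1.72  0.09  1.25 -1.63]
t 3.62 p [ 0.5207 -0.1185  0.261 ] yang -97.21 tilt z [ 0.0001 -0.0006 -1.    ] F [-0.1  0.3 -0.6] M [ 0.    0.02 -0.05] w 0.0435 q [ 0.58  0.19 -0.49  1.72  0.09  1.25 -1.63]
(array([0.0017, 0.0037, 0.001 ]), array([ 0.0001, -0.    ,  0.0008]))
```

View pics/w1b.png

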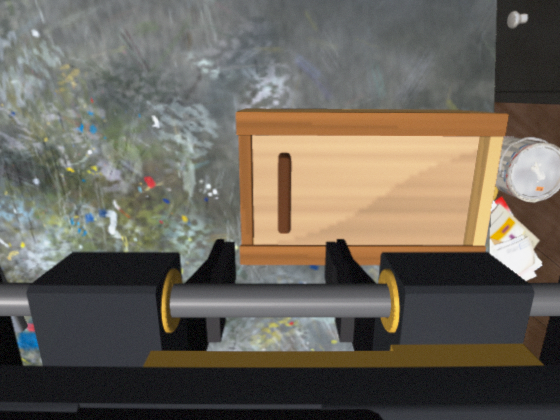

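```bash
cat > fit.py <<'E'
from h import *
def ridge(c,zlo=.084,zhi=.097,lo=(.4,-.35),hi=(.65,.2)):
    P=cloud(c).reshape(-1,3)
    m=(P[:,0]>lo[0])&(P[:,0]<hi[0])&(P[:,1]>lo[1])&(P[:,1]<hi[1])&(P[:,2]>zlo)&(P[:,2]<zhi)
    return P[m]
E
python3 - <<'E'
from fit import *
c=dict(np.load("w1.npz"))
q=ridge(c); print(len(q),q.min(0),q.max(0),np.median(q[:,2]),cv2.minAreaRect((q[:,:2]*1000).astype(np.float32)))
t=ridge(c,.0735,.081); print(len(t),cv2.minAreaRect((t[:,:2]*1000).astype(np.float32)),np.median(t[:,2]))
W=cloud(c); 
for uv in [(285,195),(350,195),(300,120),(490,190),(100,100)]: print(uv,W[uv[1],uv[0]])
# predicted with pose
b=np.array([.5135,-.1868]); a=np.radians(-7.5); X=np.array([np.cos(a),np.sin(a)]);Y=np.array([-np.sin(a),np.cos(a)])
pts=[[62,102,77],[62,-102,77],[-62,-102,77],[-62,102,77],[30,70,91],[30,60,91],[-30,60,91],[-30,70,91]]
for p in pts:
    w=np.r_[b+X*p[0]/1e3+Y*p[1]/1e3,p[2]/1e3]; print(p,proj(c,w))
# edges
hsv=cv2.cvtColor(c["color"],cv2.COLOR_RGB2GRAY)
i=c["color"][90:280,200:540,::-1]; cv2.imwrite("pics/w1z.png",cv2.resize(i,None,fx=2.3,fy=2.3,interpolation=2))
E
```

```text
996 [ 0.4953 -0.1301  0.0841] [ 0.5546 -0.1137  0.0934] 0.09092310353190192 ((525.0565185546875, -122.19679260253906), (9.996808052062988, 59.28160095214844), 82.25690460205078)
10687 ((515.2726440429688, -187.31422424316406), (205.1165008544922, 124.94866943359375), 82.50084686279297) 0.0771480023024333
(285, 195) [ 0.5265 -0.1232  0.0924]
(350, 195) [ 0.512  -0.1758  0.0642]
(300, 120) [ 0.5782 -0.141   0.0773]
(490, 190) [ 0.5051 -0.2854  0.0745]
(100, 100) [0.6149 0.039  0.0014]
[62, 102, 77] [[234.9468 114.3717]]
[62, -102, 77] [[508.3911 116.3983]]
[-62, -102, 77] [[482.1063 267.2974]]
[-62, 102, 77] [[239.3925 266.8617]]
[30, 70, 91] [[278.0107 160.6877]]
[30, 60, 91] [[291.7739 160.7483]]
[-30, 60, 91] [[290.7103 237.6833]]
[-30, 70, 91] [[277.7694 237.6343]]
```

View pics/w1z.png

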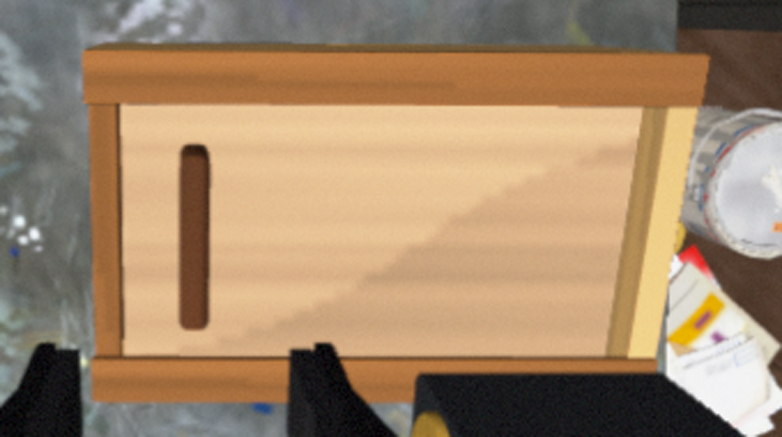

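```bash
python3 - <<'E'
from h import *
print(rel([.5245,-.1225,.137],-97.5)); print(rel([.5245,-.1225,.175],-97.5))
E
```

```text
(array([0.0042, 0.0034, 0.124 ]), array([ 0.0001, -0.    ,  0.0008]))
(array([0.0042, 0.0035, 0.086 ]), array([ 0.0001, -0.    ,  0.0008]))
```

Request:
drive_tool:
  plan:
    - {"rx": 0,"ry": 0,"rz": 0.001,"x": 0.004,"y": 0.0035,"z": 0.04,"fingers": 0.35}
    - {"rx": 0,"ry": 0,"rz": 0.001,"x": 0.004,"y": 0.0035,"z": 0.08,"fingers": 0.35}
    - {"rx": 0,"ry": 0,"rz": 0.001,"x": 0.004,"y": 0.0035,"z": 0.1,"fingers": 0.35}
    - {"rx": 0,"ry": 0,"rz": 0.001,"x": 0.004,"y": 0.0035,"z": 0.113,"fingers": 0.35}
    - {"rx": 0,"ry": 0,"rz": 0.001,"x": 0.004,"y": 0.0035,"z": 0.113,"fingers": 0.35}
  squeeze: 40

```text
time: 4.25
ee_pos: [0.5244, -0.1215, 0.1476]
eef_rot: [0.998, -0.065, -0.0, -0.0]
ft_force: [0.5, 0.2, 0.6]
width: 0.0308
```

```bash
python3 - <<'E'
from h import *
st(); c=cam("wrist","w2"); print(rel([.5245,-.1225,.137],-97.5))
q=cloud(c).reshape(-1,3)
for zl,zh in((.086,.097),(.0735,.081),(.058,.068)):
  m=(q[:,2]>zl)&(q[:,2]<zh)&(abs(q[:,0]-.52)<.12)&(abs(q[:,1]+.18)<.15); t=q[m]
  if len(t)>5: print(len(t),np.median(t,0),cv2.minAreaRect((t[:,:2]*1000).astype(np.float32)))
E
```

```text
t 4.25 p [ 0.5244 -0.1215  0.1476] yang -97.49 tilt z [-0.0008  0.0001 -1.    ] F [0.5 0.2 0.6] M [-0.02 -0.01  0.03] w 0.0308 q [ 0.56  0.32 -0.48  1.83  0.17  1.03 -1.69]
(array([-0.0003,  0.001 ,  0.0114]), array([ 0.    , -0.0001,  0.    ]))
2427 [ 0.5351 -0.1235  0.091 ] ((526.4573364257812, -123.54999542236328), (48.671974182128906, 46.307838439941406), 32.795528411865234)
16571 [ 0.5696 -0.1693  0.0773] ((517.5535278320312, -174.19924926757812), (177.2658233642578, 124.19298553466797), 82.64635467529297)
33642 [ 0.5343 -0.1838  0.0634] ((520.1619873046875, -180.84742736816406), (191.1988067626953, 117.3224868774414), 82.67754364013672)
```

View pics/w2.png

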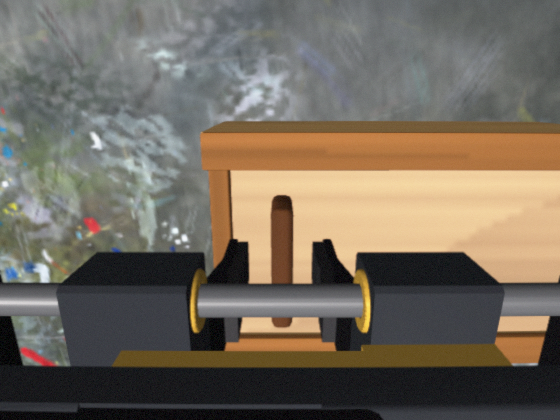

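Ridge (col 282) sits centred between the fingers (cols 238–322). Descend and close.

Request:
drive_tool:
  plan:
    - {"rx": 0,"ry": 0,"rz": 0,"x": 0,"y": 0.001,"z": 0.011,"fingers": 0.35}
    - {"rx": 0,"ry": 0,"rz": 0,"x": 0,"y": 0.001,"z": 0.011,"fingers": 0.35}
    - {"rx": 0,"ry": 0,"rz": 0,"x": 0,"y": 0.001,"z": 0.011,"fingers": 0.0}
    - {"rx": 0,"ry": 0,"rz": 0,"x": 0,"y": 0.001,"z": 0.011,"fingers": 0.0}
    - {"rx": 0,"ry": 0,"rz": 0,"x": 0,"y": 0.001,"z": 0.011,"fingers": 0.0}
    - {"rx": 0,"ry": 0,"rz": 0,"x": 0,"y": 0.001,"z": 0.011,"fingers": 0.0}
    - {"rx": 0,"ry": 0,"rz": 0,"x": 0,"y": 0.001,"z": 0.011,"fingers": 0.0}
  squeeze: 50

```text
time: 5.18
ee_pos: [0.5247, -0.1222, 0.1371]
eef_rot: [0.998, -0.065, 0.0, 0.0]
ft_force: [-0.2, 1.0, 3.0]
width: 0.0097
```

```bash
python3 - <<'E'
from h import *
st()
E
```

```text
t 5.17 p [ 0.5247 -0.1222  0.1371] yang -97.45 tilt z [ 0.0003 -0.0002 -1.    ] F [-0.2  1.   3. ] M [-0.04  0.08 -0.05] w 0.0097 q [ 0.55  0.33 -0.47  1.84  0.18  1.01 -1.69]
```

Request:
drive_tool:
  plan:
    - {"rx": 0,"ry": 0,"rz": 0,"x": 0,"y": 0,"z": -0.003,"fingers": 0.0}
    - {"rx": 0,"ry": 0,"rz": 0,"x": 0,"y": 0,"z": -0.007,"fingers": 0.0}
    - {"rx": 0,"ry": 0,"rz": 0,"x": 0,"y": 0,"z": -0.007,"fingers": 0.0}
    - {"rx": 0,"ry": 0,"rz": 0,"x": 0,"y": 0,"z": -0.007,"fingers": 0.0}
  squeeze: 50

```text
time: 5.68
ee_pos: [0.5246, -0.1221, 0.1439]
eef_rot: [0.998, -0.065, 0.0, 0.0]
ft_force: [0.5, -0.1, -1.3]
width: 0.0099
```

```bash
python3 - <<'E'
from h import *
st(); c=cam("wrist","w3"); s=cam("side","s3"); sc=cam("scene","sc3")
i=s["color"][220:330,200:340,::-1]; cv2.imwrite("pics/s3z.png",cv2.resize(i,None,fx=5,fy=5,interpolation=2))
q=cloud(c).reshape(-1,3)
m=(q[:,2]>.055)&(q[:,2]<.073)&(abs(q[:,0]-.515)<.03)&(abs(q[:,1]+.2)<.07); t=q[m]; print(np.linalg.lstsq(np.c_[t[:,:2]-[.515,-.187],np.ones(len(t))],t[:,2],rcond=None)[0])
E
```

```text
t 5.67 p [ 0.5246 -0.1221  0.1439] yang -97.45 tilt z [ 0.     -0.0001 -1.    ] F [ 0.5 -0.1 -1.3] M [0.09 0.02 0.01] w 0.0099 q [ 0.56  0.32 -0.48  1.84  0.17  1.02 -1.69]
[0.0007 0.001  0.07  ]
```

View pics/s3z.png

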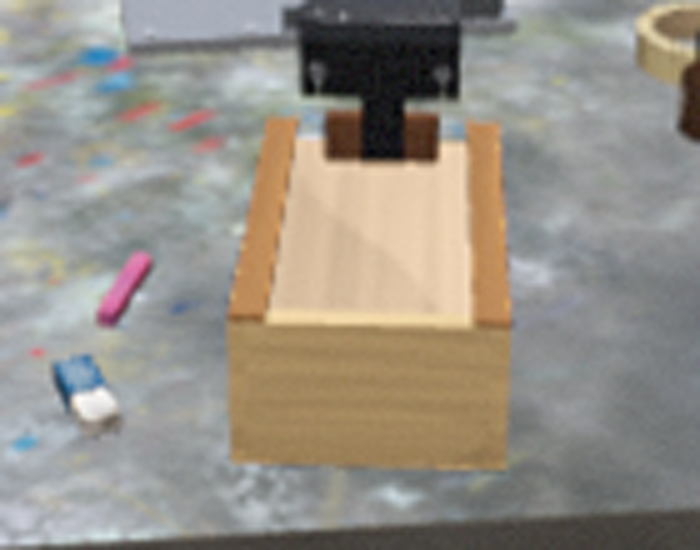

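Request:
drive_tool:
  plan:
    - {"rx": 0,"ry": 0,"rz": 0,"x": 0,"y": -0.008,"z": 0,"fingers": 0.0}
    - {"rx": 0,"ry": 0,"rz": 0,"x": 0,"y": -0.02,"z": 0,"fingers": 0.0}
    - {"rx": 0,"ry": 0,"rz": 0,"x": 0,"y": -0.035,"z": 0,"fingers": 0.0}
    - {"rx": 0,"ry": 0,"rz": 0,"x": 0,"y": -0.05,"z": 0,"fingers": 0.0}
    - {"rx": 0,"ry": 0,"rz": 0,"x": 0,"y": -0.06,"z": 0,"fingers": 0.0}
    - {"rx": 0,"ry": 0,"rz": 0,"x": 0,"y": -0.06,"z": 0,"fingers": 0.0}
  squeeze: 50

```text
time: 6.58
ee_pos: [0.5326, -0.0616, 0.144]
eef_rot: [0.998, -0.064, 0.0, -0.0]
ft_force: [-0.9, -1.3, -1.1]
width: 0.0095
```

```bash
python3 - <<'E'
from h import *
st()
E
```

```text
t 6.58 p [ 0.5326 -0.0616  0.144 ] yang -97.35 tilt z [ 0.0002  0.0001 -1.    ] F [-0.9 -1.3 -1.1] M [ 0.04 -0.03  0.05] w 0.0095 q [ 0.47  0.32 -0.51  1.84  0.18  1.02 -1.81]
```

Request:
drive_tool:
  plan:
    - {"rx": 0,"ry": 0,"rz": 0,"x": 0,"y": -0.015,"z": 0,"fingers": 0.0}
    - {"rx": 0,"ry": 0,"rz": 0,"x": 0,"y": -0.035,"z": 0,"fingers": 0.0}
    - {"rx": 0,"ry": 0,"rz": 0,"x": 0,"y": -0.055,"z": 0,"fingers": 0.0}
    - {"rx": 0,"ry": 0,"rz": 0,"x": 0,"y": -0.075,"z": 0,"fingers": 0.0}
    - {"rx": 0,"ry": 0,"rz": 0,"x": 0,"y": -0.095,"z": 0,"fingers": 0.0}
    - {"rx": 0,"ry": 0,"rz": 0,"x": 0,"y": -0.115,"z": 0,"fingers": 0.0}
    - {"rx": 0,"ry": 0,"rz": 0,"x": 0,"y": -0.135,"z": 0,"fingers": 0.0}
    - {"rx": 0,"ry": 0,"rz": 0,"x": 0,"y": -0.155,"z": 0,"fingers": 0.0}
    - {"rx": 0,"ry": 0,"rz": 0,"x": 0,"y": -0.175,"z": 0,"fingers": 0.0}
    - {"rx": 0,"ry": 0,"rz": 0,"x": 0,"y": -0.185,"z": 0,"fingers": 0.0}
    - {"rx": 0,"ry": 0,"rz": 0,"x": 0,"y": -0.185,"z": 0,"fingers": 0.0}
  squeeze: 50

```text
time: 7.95
ee_pos: [0.5563, 0.1214, 0.1438]
eef_rot: [0.998, -0.064, -0.0, -0.0]
ft_force: [0.1, 0.6, -0.9]
width: 0.0099
```

```bash
python3 - <<'E'
from h import *
st(); sc=cam("scene","sc4");s=cam("side","s4")
E
```

```text
t 7.95 p [0.5563 0.1214 0.1438] yang -97.39 tilt z [-0.0001  0.0001 -1.    ] F [ 0.1  0.6 -0.9] M [0.06 0.01 0.02] w 0.0099 q [ 0.18  0.4  -0.58  1.75  0.25  1.06 -2.18]
```

View pics/sc4.png

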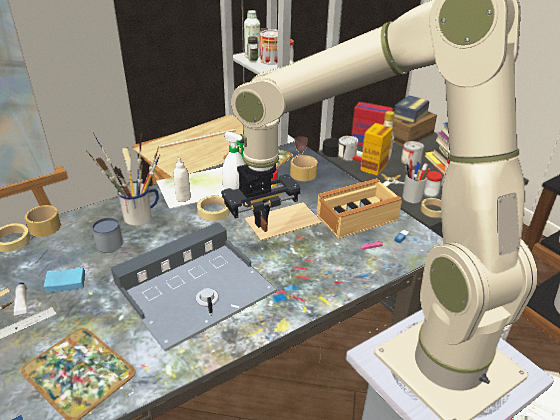

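View pics/s4.png

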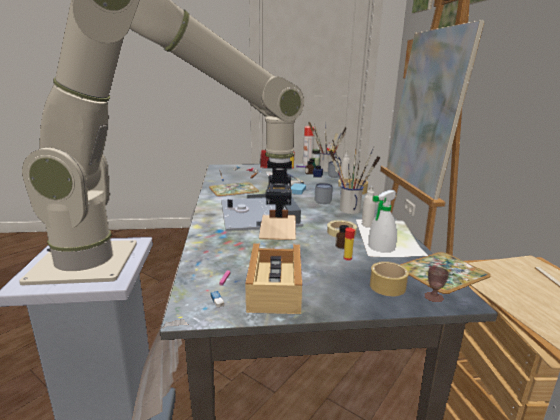

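Request:
drive_tool:
  plan:
    - {"rx": 0,"ry": 0,"rz": 0,"x": 0,"y": 0,"z": 0.02,"fingers": 0.0}
    - {"rx": 0,"ry": 0,"rz": 0,"x": 0,"y": 0,"z": 0.045,"fingers": 0.0}
    - {"rx": 0,"ry": 0,"rz": 0,"x": 0,"y": 0,"z": 0.058,"fingers": 0.0}
    - {"rx": 0,"ry": 0,"rz": 0,"x": 0,"y": 0,"z": 0.063,"fingers": 0.0}
    - {"rx": 0,"ry": 0,"rz": 0,"x": 0,"y": 0,"z": 0.063,"fingers": 0.0}
    - {"rx": 0,"ry": 0,"rz": 0,"x": 0,"y": 0,"z": 0.063,"fingers": 0.0}
  squeeze: 50

```text
time: 8.8
ee_pos: [0.5568, 0.1209, 0.0816]
eef_rot: [0.998, -0.065, 0.001, -0.0]
ft_force: [0.3, -0.3, -1.0]
width: 0.0096
```

```bash
python3 - <<'E'
from h import *
st()
E
```

```text
t 8.8 p [0.5568 0.1209 0.0816] yang -97.45 tilt z [ 0.0012  0.0001 -1.    ] F [ 0.3 -0.3 -1. ] M [0.08 0.02 0.03] w 0.0096 q [ 0.16  0.48 -0.55  1.79  0.3   0.95 -2.22]
```

Request:
drive_tool:
  plan:
    - {"rx": 0,"ry": 0,"rz": 0,"x": 0,"y": 0,"z": 0.0015,"fingers": 0.0}
    - {"rx": 0,"ry": 0,"rz": 0,"x": 0,"y": 0,"z": 0.0025,"fingers": 0.0}
    - {"rx": 0,"ry": 0,"rz": 0,"x": 0,"y": 0,"z": 0.0025,"fingers": 0.0}
  squeeze: 50

```text
time: 9.18
ee_pos: [0.5566, 0.1208, 0.0791]
eef_rot: [0.998, -0.065, 0.0, 0.0]
ft_force: [-1.4, -0.7, 6.5]
width: 0.0098
```

```bash
python3 - <<'E'
from h import *
st()
E
```

```text
t 9.18 p [0.5566 0.1208 0.0791] yang -97.45 tilt z [ 0.0007 -0.0003 -1.    ] F [-1.4 -0.7  6.5] M [-0.14  0.53  0.02] w 0.0098 q [ 0.16  0.49 -0.55  1.79  0.31  0.94 -2.22]
```

Request:
drive_tool:
  plan:
    - {"rx": 0,"ry": 0,"rz": 0,"x": 0,"y": 0,"z": 0,"fingers": 0.35}
    - {"rx": 0,"ry": 0,"rz": 0,"x": 0,"y": 0,"z": 0,"fingers": 0.35}
    - {"rx": 0,"ry": 0,"rz": 0,"x": 0,"y": 0,"z": 0,"fingers": 0.35}
    - {"rx": 0,"ry": 0,"rz": 0,"x": 0,"y": 0,"z": -0.03,"fingers": 0.35}
    - {"rx": 0,"ry": 0,"rz": 0,"x": 0,"y": 0,"z": -0.09,"fingers": 0.35}
    - {"rx": 0,"ry": 0,"rz": 0,"x": 0,"y": 0,"z": -0.15,"fingers": 0.4}
    - {"rx": 0,"ry": 0,"rz": 0,"x": 0,"y": 0,"z": -0.2,"fingers": 0.4}
    - {"rx": 0,"ry": 0,"rz": 0,"x": 0,"y": 0,"z": -0.2,"fingers": 0.4}
  squeeze: 20

```text
time: 10.18
ee_pos: [0.5578, 0.1215, 0.2827]
eef_rot: [0.998, -0.065, 0.004, -0.001]
ft_force: [-1.5, 0.2, -0.5]
width: 0.0349
```

```bash
python3 - <<'E'
from h import *
st(); c=cam("wrist","w5"); print(rel([.51,-.227,.30],-7.5))
E
```

```text
t 10.18 p [0.5578 0.1215 0.2827] yang -97.45 tilt z [ 0.0071  0.0009 -1.    ] F [-1.5  0.2 -0.5] M [0.01 0.06 0.  ] w 0.0349 q [ 0.22  0.27 -0.61  1.6   0.16  1.31 -2.11]
(array([-0.0013,  0.3511, -0.0203]), array([ 0.0003, -0.0005, -0.2499]))
```

View pics/w5.png

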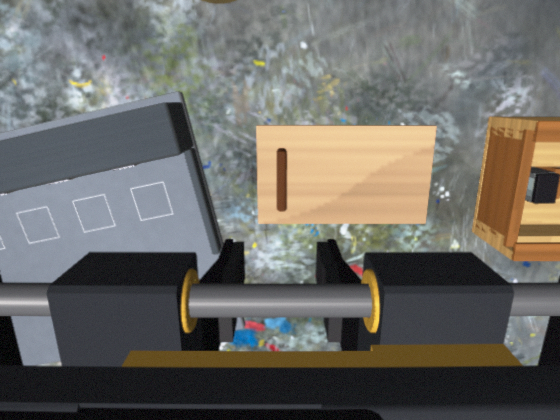

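Request:
drive_tool:
  plan:
    - {"rx": 0,"ry": 0,"rz": -0.025,"x": 0,"y": 0.04,"z": -0.01,"fingers": 0.5}
    - {"rx": 0,"ry": 0,"rz": -0.05,"x": 0,"y": 0.08,"z": -0.02,"fingers": 0.5}
    - {"rx": 0,"ry": 0,"rz": -0.08,"x": 0,"y": 0.12,"z": -0.02,"fingers": 0.5}
    - {"rx": 0,"ry": 0,"rz": -0.105,"x": 0,"y": 0.16,"z": -0.02,"fingers": 0.5}
    - {"rx": 0,"ry": 0,"rz": -0.13,"x": 0,"y": 0.2,"z": -0.02,"fingers": 0.5}
    - {"rx": 0,"ry": 0,"rz": -0.16,"x": 0,"y": 0.24,"z": -0.02,"fingers": 0.5}
    - {"rx": 0,"ry": 0,"rz": -0.185,"x": 0,"y": 0.28,"z": -0.02,"fingers": 0.5}
    - {"rx": 0,"ry": 0,"rz": -0.21,"x": 0,"y": 0.32,"z": -0.02,"fingers": 0.5}
    - {"rx": 0,"ry": 0,"rz": -0.235,"x": -0.001,"y": 0.35,"z": -0.02,"fingers": 0.5}
    - {"rx": 0,"ry": 0,"rz": -0.25,"x": -0.001,"y": 0.35,"z": -0.02,"fingers": 0.5}
    - {"rx": 0,"ry": 0,"rz": -0.25,"x": -0.001,"y": 0.35,"z": -0.02,"fingers": 0.5}
    - {"rx": 0,"ry": 0,"rz": -0.25,"x": -0.001,"y": 0.35,"z": -0.02,"fingers": 0.5}
  squeeze: 20

```text
time: 11.72
ee_pos: [0.5099, -0.2256, 0.2976]
eef_rot: [0.752, 0.659, -0.0, -0.001]
ft_force: [0.4, 0.0, -0.6]
width: 0.0433
```

```bash
python3 - <<'E'
from h import *
st(); c=cam("wrist","w6"); np.savez("w6.npz",**c); st()
for l in ("cell_a","cell_box"):
  f=nets.find_in(l,"wrist"); print(l,[(x["centre"],round(x["confidence"],2)) for x in f])
E
```

```text
t 11.72 p [ 0.5099 -0.2256  0.2976] yang -7.53 tilt z [-0.001   0.0006 -1.    ] F [ 0.4  0.  -0.6] M [ 0.02 -0.1   0.09] w 0.0433 q [ 0.81  0.23 -0.55  1.61  0.12  1.34  0.11]
t 11.78 p [ 0.51   -0.2256  0.2978] yang -7.5 tilt z [-0.0008  0.0004 -1.    ] F [-0.4 -0.3  0.3] M [-0.07 -0.08  0.01] w 0.0439 q [ 0.81  0.23 -0.55  1.61  0.12  1.34  0.11]
cell_a [([0.5149, -0.1657, 0.056], 0.92), ([0.5149, -0.2009, 0.0551], 0.59), ([0.521, -0.1239, 0.0573], 0.56)]
cell_box [([0.5099, -0.1794, 0.0416], 0.64)]
```

View pics/w6.png

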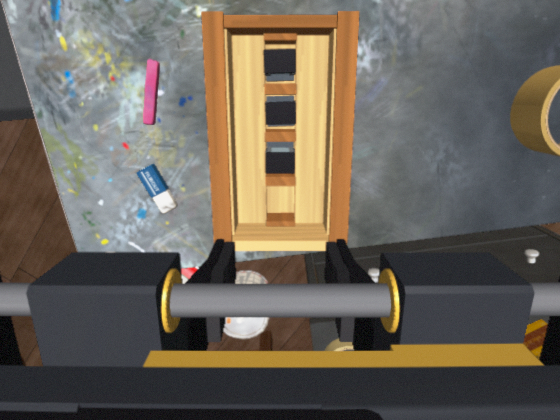

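```bash
python3 - <<'E'
from h import *
c=dict(np.load("w6.npz")); q=cloud(c).reshape(-1,3); col=c["color"].reshape(-1,3).astype(int)
m=(q[:,2]>.0735)&(q[:,2]<.081)&(abs(q[:,0]-.515)<.1)&(abs(q[:,1]+.187)<.13)
rc=cv2.minAreaRect((q[m,:2]*1000).astype(np.float32)); print(rc)
b=np.array(rc[0])/1e3; a=np.radians(-7.5); X=np.array([np.cos(a),np.sin(a)]);Y=np.array([-np.sin(a),np.cos(a)])
bx=(q[:,:2]-b)@X; by=(q[:,:2]-b)@Y
for y0 in (66,22,-22,-66):
    m=(abs(bx)<.025)&(abs(by-y0/1e3)<.021)&(q[:,2]>.047)&(q[:,2]<.062)
    if m.sum()<20: print(y0,m.sum());continue
    t=np.c_[bx[m],by[m]]*1000; r2=cv2.minAreaRect(t.astype(np.float32)); print(y0,m.sum(),np.median(q[m,2]),r2,np.median(t,0), "world",b+X*r2[0][0]/1e3+Y*r2[0][1]/1e3)
E
```

```text
((515.323486328125, -187.2292938232422), (204.07659912109375, 124.44869995117188), 82.3607406616211)
66 805 0.05403446538443396 ((-0.8302631378173828, 67.06818389892578), (28.082117080688477, 20.25556755065918), 2.1437952518463135) [-0.604  66.6469] world [ 0.5233 -0.1206]
22 711 0.05417296164324614 ((0.06212425231933594, 22.701828002929688), (27.823246002197266, 20.050315856933594), 2.2822751998901367) [ 0.2317 22.6841] world [ 0.5183 -0.1647]
-22 654 0.05428880209605755 ((-0.2830953598022461, -22.58453369140625), (19.925495147705078, 27.21979331970215), 89.98054504394531) [ -0.7249 -21.9801] world [ 0.5121 -0.2096]
-66 0
```

```bash
python3 - <<'E'
from h import *
print(rel([.5233,-.1206,.099],-7.5))
E
```

```text
(array([ 0.1059, -0.0005,  0.1992]), array([-0.    , -0.    ,  0.0001]))
```

Request:
drive_tool:
  plan:
    - {"rx": 0,"ry": 0,"rz": 0,"x": 0.05,"y": -0.0005,"z": 0.03,"fingers": 0.48}
    - {"rx": 0,"ry": 0,"rz": 0,"x": 0.106,"y": -0.0005,"z": 0.06,"fingers": 0.48}
    - {"rx": 0,"ry": 0,"rz": 0,"x": 0.106,"y": -0.0005,"z": 0.1,"fingers": 0.48}
    - {"rx": 0,"ry": 0,"rz": 0,"x": 0.106,"y": -0.0005,"z": 0.14,"fingers": 0.48}
    - {"rx": 0,"ry": 0,"rz": 0,"x": 0.106,"y": -0.0005,"z": 0.14,"fingers": 0.48}
  squeeze: 20

```text
time: 12.5
ee_pos: [0.5216, -0.1204, 0.1561]
eef_rot: [0.752, 0.66, -0.001, -0.002]
ft_force: [0.1, 0.4, 0.7]
width: 0.0416
```

```bash
python3 - <<'E'
from h import *
st(); c=cam("wrist","w7");  print(rel([.5233,-.1206,.099],-7.5))
E
```

```text
t 12.5 p [ 0.5216 -0.1204  0.1561] yang -7.44 tilt z [-0.0049  0.0015 -1.    ] F [0.1 0.4 0.7] M [-0.04 -0.12  0.01] w 0.0416 q [ 0.66  0.32 -0.6   1.83  0.2   1.06 -0.14]
(array([0.0001, 0.0005, 0.0593]), array([-0.0003, -0.0001,  0.0001]))
```

View pics/w7.png

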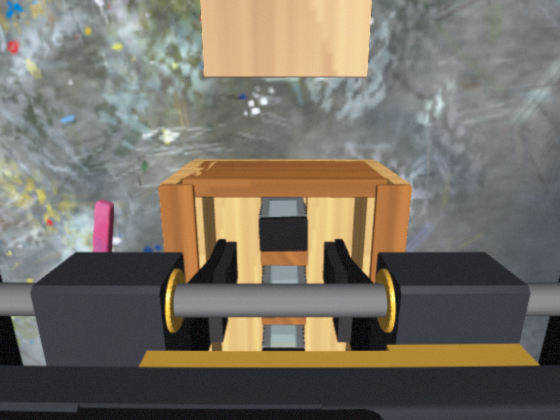

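Request:
drive_tool:
  plan:
    - {"rx": 0,"ry": 0,"rz": 0,"x": 0,"y": 0,"z": 0.02,"fingers": 0.48}
    - {"rx": 0,"ry": 0,"rz": 0,"x": 0,"y": 0,"z": 0.045,"fingers": 0.48}
    - {"rx": 0,"ry": 0,"rz": 0,"x": 0,"y": 0,"z": 0.059,"fingers": 0.48}
    - {"rx": 0,"ry": 0,"rz": 0,"x": 0,"y": 0,"z": 0.059,"fingers": 0.48}
    - {"rx": 0,"ry": 0,"rz": 0,"x": 0,"y": 0,"z": 0.059,"fingers": 0.25}
    - {"rx": 0,"ry": 0,"rz": 0,"x": 0,"y": 0,"z": 0.059,"fingers": 0.25}
    - {"rx": 0,"ry": 0,"rz": 0,"x": 0,"y": 0,"z": 0.059,"fingers": 0.2}
    - {"rx": 0,"ry": 0,"rz": 0,"x": 0,"y": 0,"z": 0.059,"fingers": 0.2}
  squeeze: 20

```text
time: 13.55
ee_pos: [0.5238, -0.1211, 0.1003]
eef_rot: [0.752, 0.66, 0.0, 0.001]
ft_force: [-1.3, 0.2, 6.4]
width: 0.028
```

```bash
python3 - <<'E'
from h import *
st()
E
```

```text
t 13.55 p [ 0.5238 -0.1211  0.1003] yang -7.46 tilt z [ 0.0013 -0.0006 -1.    ] F [-1.3  0.2  6.4] M [ 0.01  0.22 -0.01] w 0.028 q [ 0.63  0.4  -0.57  1.87  0.26  0.95 -0.19]
```

Request:
drive_tool:
  plan:
    - {"rx": 0,"ry": 0,"rz": 0,"x": 0,"y": 0,"z": -0.02,"fingers": 0.2}
    - {"rx": 0,"ry": 0,"rz": 0,"x": 0,"y": 0,"z": -0.05,"fingers": 0.2}
    - {"rx": 0,"ry": 0,"rz": 0,"x": 0,"y": 0,"z": -0.09,"fingers": 0.2}
    - {"rx": 0,"ry": 0,"rz": 0,"x": 0,"y": 0,"z": -0.12,"fingers": 0.2}
    - {"rx": 0,"ry": 0,"rz": 0,"x": 0,"y": 0,"z": -0.12,"fingers": 0.2}
  squeeze: 20

```text
time: 14.18
ee_pos: [0.5244, -0.1209, 0.2229]
eef_rot: [0.751, 0.66, 0.001, 0.002]
ft_force: [-0.1, -0.1, -0.3]
width: 0.0277
```

```bash
python3 - <<'E'
from h import *
st(); c=cam("wrist","w8"); sc=cam("scene","sc8"); np.savez("sc8.npz",**sc)
P=cloud(sc).reshape(-1,3)
m=(P[:,0]>.5)&(P[:,0]<.7)&(P[:,1]>.17)&(P[:,1]<.55)&(P[:,2]>.060)&(P[:,2]<.068)
print(m.sum(),cv2.minAreaRect((P[m,:2]*1000).astype(np.float32)))
g=sc["color"][215:355,100:280,::-1]; cv2.imwrite("pics/sc8z.png",cv2.resize(g,None,fx=4,fy=4,interpolation=2))
E
```

```text
t 14.18 p [ 0.5244 -0.1209  0.2229] yang -7.44 tilt z [ 0.0046 -0.0017 -1.    ] F [-0.1 -0.1 -0.3] M [-0.07 -0.12 -0.01] w 0.0277 q [ 0.68  0.25 -0.62  1.76  0.15  1.18 -0.11]
1430 ((606.252197265625, 359.1392822265625), (51.99720001220703, 309.7857360839844), 4.573326587677002)
```

View pics/w8.png

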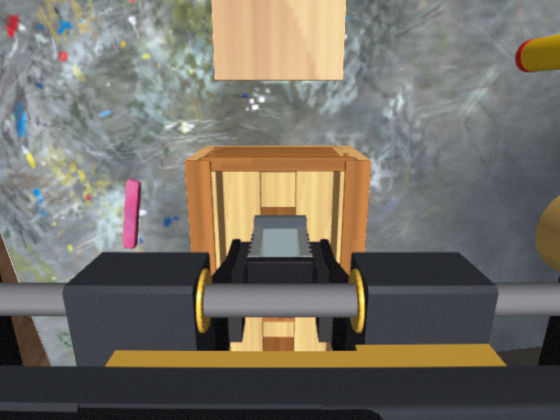

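```bash
python3 - <<'E'
from h import *
print(rel([.60,.35,.25],94.6))
E
```

```text
(array([ 0.4769,  0.0152, -0.0304]), array([-0.    ,  0.0001, -0.2835]))
```

Request:
drive_tool:
  plan:
    - {"rx": 0,"ry": 0,"rz": -0.025,"x": 0.03,"y": 0.001,"z": -0.01,"fingers": 0.2}
    - {"rx": 0,"ry": 0,"rz": -0.05,"x": 0.075,"y": 0.003,"z": -0.02,"fingers": 0.2}
    - {"rx": 0,"ry": 0,"rz": -0.075,"x": 0.12,"y": 0.004,"z": -0.03,"fingers": 0.2}
    - {"rx": 0,"ry": 0,"rz": -0.1,"x": 0.165,"y": 0.005,"z": -0.03,"fingers": 0.2}
    - {"rx": 0,"ry": 0,"rz": -0.125,"x": 0.21,"y": 0.007,"z": -0.03,"fingers": 0.2}
    - {"rx": 0,"ry": 0,"rz": -0.15,"x": 0.255,"y": 0.008,"z": -0.03,"fingers": 0.2}
    - {"rx": 0,"ry": 0,"rz": -0.175,"x": 0.3,"y": 0.01,"z": -0.03,"fingers": 0.2}
    - {"rx": 0,"ry": 0,"rz": -0.2,"x": 0.345,"y": 0.011,"z": -0.03,"fingers": 0.2}
    - {"rx": 0,"ry": 0,"rz": -0.225,"x": 0.39,"y": 0.013,"z": -0.03,"fingers": 0.2}
    - {"rx": 0,"ry": 0,"rz": -0.25,"x": 0.43,"y": 0.014,"z": -0.03,"fingers": 0.2}
    - {"rx": 0,"ry": 0,"rz": -0.27,"x": 0.465,"y": 0.015,"z": -0.03,"fingers": 0.2}
    - {"rx": 0,"ry": 0,"rz": -0.2835,"x": 0.477,"y": 0.015,"z": -0.03,"fingers": 0.2}
  squeeze: 20

```text
time: 15.78
ee_pos: [0.5986, 0.3525, 0.2476]
eef_rot: [-0.044, 0.999, 0.0, -0.002]
ft_force: [0.8, 1.0, -0.1]
width: 0.0279
```

Request:
drive_tool:
  plan:
    - {"rx": 0,"ry": 0,"rz": 0,"x": 0,"y": 0,"z": 0,"fingers": 0.2}
    - {"rx": 0,"ry": 0,"rz": 0,"x": 0,"y": 0,"z": 0,"fingers": 0.2}

```text
time: 16.02
ee_pos: [0.6001, 0.3491, 0.2487]
eef_rot: [-0.039, 0.999, -0.001, -0.0]
ft_force: [-0.0, 0.4, -0.5]
width: 0.0279
```

```bash
python3 - <<'E'
from h import *
st(); c=cam("wrist","w9"); np.savez("w9.npz",**c);st()
E
```

```text
t 16.02 p [0.6001 0.3491 0.2487] yang 94.46 tilt z [-0.0008 -0.0011 -1.    ] F [-0.   0.4 -0.5] M [ 0.08 -0.14 -0.  ] w 0.0279 q [-0.    0.69 -0.96  1.27  0.55  1.45  0.74]
t 16.07 p [0.6002 0.3489 0.249 ] yang 94.46 tilt z [-0.0003 -0.001  -1.    ] F [ 0.7 -0.  -0.2] M [ 0.11 -0.15  0.02] w 0.0282 q [-0.    0.69 -0.96  1.27  0.55  1.45  0.74]
```

View pics/w9.png

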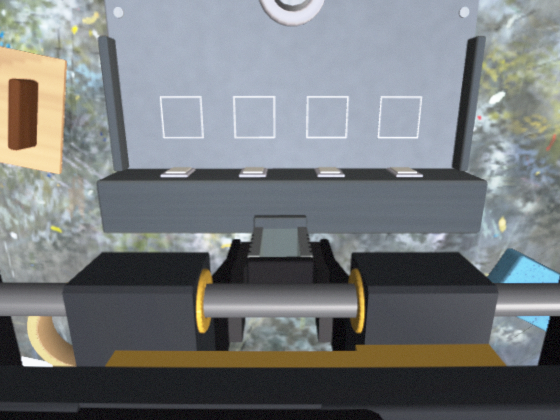

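```bash
cat > stand.py <<'E'
from h import *
def stations(c):
    g=cv2.cvtColor(c["color"],cv2.COLOR_RGB2GRAY)
    b=cv2.morphologyEx(g,cv2.MORPH_TOPHAT,np.ones((9,9)))
    m=((b>25)*255).astype(np.uint8); m[165:]=0; m[:60]=0
    cs,_=cv2.findContours(cv2.dilate(m,np.ones((3,3))),cv2.RETR_EXTERNAL,cv2.CHAIN_APPROX_NONE)
    out=[]
    for k in cs:
        x,y,w,h=cv2.boundingRect(k)
        if 30<w<60 and 30<h<60:
            P=pix2z(c,k[:,0].astype(float),.012)
            rc=cv2.minAreaRect((P[:,:2]*1000).astype(np.float32)); out.append((rc,(x,y,w,h)))
    return sorted(out,key=lambda o:o[0][0][1])
if __name__=="__main__":
    c=dict(np.load("w9.npz"))
    o=stations(c); 
    for k in o: print(k)
    p=np.array([k[0][0] for k in o]); d=p[-1]-p[0]; print(np.diff(p,axis=0), np.hypot(*np.diff(p,axis=0).T),np.degrees(np.arctan2(d[1],d[0])))
    q=cloud(c).reshape(-1,3); m=(q[:,2]>.06)&(q[:,2]<.069)&(q[:,0]>.5)&(q[:,0]<.65)&(abs(q[:,1]-.36)<.2)
    print(cv2.minAreaRect((q[m,:2]*1000).astype(np.float32)))
    m=(q[:,2]>.008)&(q[:,2]<.016)&(q[:,0]>.45)&(q[:,0]<.58)&(abs(q[:,1]-.36)<.1); print(np.median(q[m,2]))
E
python3 stand.py
```

```text
(((549.6015625, 257.4629821777344), (38.07699966430664, 38.91402053833008), 4.310450553894043), (159, 95, 46, 45))
(((544.762451171875, 321.35479736328125), (37.98811721801758, 38.920562744140625), 4.387422561645508), (232, 95, 45, 45))
(((539.7720336914062, 385.3246765136719), (37.988651275634766, 38.840633392333984), 4.535912990570068), (305, 95, 45, 45))
(((534.6405029296875, 449.1787109375), (38.08110809326172, 39.0030632019043), 4.59749698638916), (376, 95, 47, 45))
(((526.9213256835938, 527.7882690429688), (45.454193115234375, 24.893413543701172), 1.2754428386688232), (471, 90, 36, 52))
[[-4.8391 63.8918]
 [-4.9904 63.9699]
 [-5.1315 63.854 ]
 [-7.7192 78.6096]] [64.0748 64.1642 64.0599 78.9876] 94.7958723455756
((608.635986328125, 358.5650939941406), (44.54000473022461, 309.5389709472656), 4.464707374572754)
0.012265045418595577
```

```bash
python3 - <<'E'
from h import *
c=dict(np.load("w9.npz")); q=cloud(c)
s=monitor.read_state(); R0=R.from_quat(s["eef_rot"])
sub=q[215:262,248:315].reshape(-1,3); t=R0.inv().apply(sub-s["ee_pos"])*1000
for lo,hi in((30,44),(44,52),(52,60),(60,80),(80,100)):
    m=(t[:,2]>lo)&(t[:,2]<hi)
    if m.sum()>10: print(lo,m.sum(),t[m].min(0),t[m].max(0))
print(rel([.5496,.2575,.16],94.46))
E
```

```text
44 327 [  8.4423 -13.6219  46.2184] [10.0325 14.5986 51.953 ]
52 441 [  7.7051 -14.4434  52.0107] [10.1306 15.2947 59.9706]
60 1012 [  7.5742 -15.2926  60.0036] [10.113  16.1642 79.9948]
80 1022 [  7.859  -14.3123  80.0184] [14.9184 13.7338 94.45  ]
(array([ 0.0576, -0.0871,  0.0891]), array([-0.0002, -0.0001, -0.    ]))
```

Request:
drive_tool:
  plan:
    - {"rx": 0,"ry": 0,"rz": 0,"x": 0.025,"y": -0.04,"z": 0,"fingers": 0.2}
    - {"rx": 0,"ry": 0,"rz": 0,"x": 0.0575,"y": -0.087,"z": 0.03,"fingers": 0.2}
    - {"rx": 0,"ry": 0,"rz": 0,"x": 0.0575,"y": -0.087,"z": 0.07,"fingers": 0.2}
    - {"rx": 0,"ry": 0,"rz": 0,"x": 0.0575,"y": -0.087,"z": 0.11,"fingers": 0.2}
    - {"rx": 0,"ry": 0,"rz": 0,"x": 0.0575,"y": -0.087,"z": 0.13,"fingers": 0.2}
    - {"rx": 0,"ry": 0,"rz": 0,"x": 0.0575,"y": -0.087,"z": 0.135,"fingers": 0.2}
    - {"rx": 0,"ry": 0,"rz": 0,"x": 0.0575,"y": -0.087,"z": 0.135,"fingers": 0.2}
    - {"rx": 0,"ry": 0,"rz": 0,"x": 0.0575,"y": -0.087,"z": 0.135,"fingers": 0.2}
  squeeze: 20

```text
time: 17.08
ee_pos: [0.5502, 0.2593, 0.1157]
eef_rot: [-0.04, 0.999, 0.0, 0.001]
ft_force: [-0.7, 0.5, -0.8]
width: 0.0278
```

```bash
python3 - <<'E'
from h import *
st(); print(rel([.5496,.2575,.1063],94.46)); c=cam("wrist","w10")
E
```

```text
t 17.07 p [0.5502 0.2593 0.1157] yang 94.61 tilt z [ 0.0018  0.0007 -1.    ] F [-0.7  0.5 -0.8] M [ 0.08 -0.16  0.04] w 0.0278 q [ 0.2   0.65 -0.95  1.66  0.57  1.14  0.75]
(array([ 0.0008, -0.0017,  0.0094]), array([0.0001, 0.0003, 0.0004]))
```

View pics/w10.png

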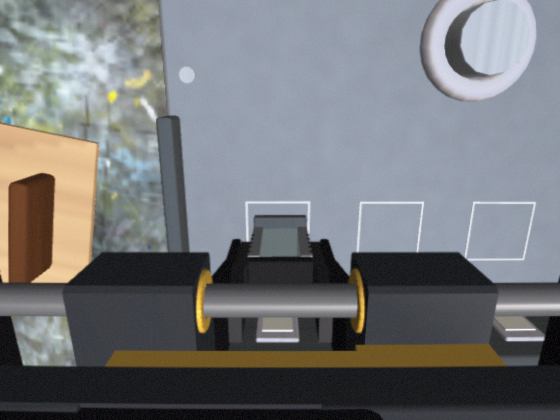

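Request:
drive_tool:
  plan:
    - {"rx": 0,"ry": 0,"rz": 0,"x": 0,"y": 0,"z": 0,"fingers": 0.2}
    - {"rx": 0,"ry": 0,"rz": 0,"x": 0,"y": 0,"z": 0,"fingers": 0.2}

```text
time: 17.38
ee_pos: [0.5498, 0.2588, 0.1147]
eef_rot: [-0.04, 0.999, -0.0, 0.0]
ft_force: [-0.4, -0.3, -1.7]
width: 0.028
```

```bash
python3 - <<'E'
from h import *
st(); print(rel([.5496,.2575,.1063],94.46)); 
E
```

```text
t 17.38 p [0.5498 0.2588 0.1147] yang 94.61 tilt z [ 0.0004 -0.     -1.    ] F [-0.4 -0.3 -1.7] M [ 0.05 -0.12 -0.  ] w 0.028 q [ 0.2   0.65 -0.95  1.66  0.58  1.14  0.75]
(array([ 0.0003, -0.0013,  0.0084]), array([-0.    ,  0.0001,  0.0004]))
```

Request:
drive_tool:
  plan:
    - {"rx": 0,"ry": 0,"rz": 0.0004,"x": 0.0003,"y": -0.0013,"z": 0.003,"fingers": 0.2}
    - {"rx": 0,"ry": 0,"rz": 0.0004,"x": 0.0003,"y": -0.0013,"z": 0.006,"fingers": 0.2}
    - {"rx": 0,"ry": 0,"rz": 0.0004,"x": 0.0003,"y": -0.0013,"z": 0.0075,"fingers": 0.2}
    - {"rx": 0,"ry": 0,"rz": 0.0004,"x": 0.0003,"y": -0.0013,"z": 0.0085,"fingers": 0.2}
    - {"rx": 0,"ry": 0,"rz": 0.0004,"x": 0.0003,"y": -0.0013,"z": 0.0085,"fingers": 0.2}

```text
time: 18.0
ee_pos: [0.5494, 0.2574, 0.1064]
eef_rot: [-0.039, 0.999, -0.0, -0.0]
ft_force: [-2.5, -2.9, 6.0]
width: 0.0276
```

```bash
python3 - <<'E'
from h import *
st(); print(rel([.5496,.2575,.1063],94.46)); 
E
```

```text
t 18.0 p [0.5494 0.2574 0.1064] yang 94.47 tilt z [-0.0001 -0.0007 -1.    ] F [-2.5 -2.9  6. ] M [-0.52  0.6  -0.01] w 0.0276 q [ 0.19  0.66 -0.94  1.66  0.58  1.12  0.74]
(array([-0.0002,  0.0001,  0.0001]), array([-0.0001, -0.    ,  0.    ]))
```

Request:
drive_tool:
  plan:
    - {"rx": 0,"ry": 0,"rz": 0,"x": 0,"y": 0,"z": 0,"fingers": 0.45}
    - {"rx": 0,"ry": 0,"rz": 0,"x": 0,"y": 0,"z": 0,"fingers": 0.48}
    - {"rx": 0,"ry": 0,"rz": 0,"x": 0,"y": 0,"z": 0,"fingers": 0.48}
    - {"rx": 0,"ry": 0,"rz": 0,"x": 0,"y": 0,"z": -0.015,"fingers": 0.48}
    - {"rx": 0,"ry": 0,"rz": 0,"x": 0,"y": 0,"z": -0.05,"fingers": 0.48}
    - {"rx": 0,"ry": 0,"rz": 0,"x": 0,"y": 0,"z": -0.1,"fingers": 0.48}
    - {"rx": 0,"ry": 0,"rz": 0,"x": 0,"y": 0,"z": -0.14,"fingers": 0.48}
    - {"rx": 0,"ry": 0,"rz": 0,"x": 0,"y": 0,"z": -0.14,"fingers": 0.48}
    - {"rx": 0,"ry": 0,"rz": 0,"x": 0,"y": 0,"z": -0.14,"fingers": 0.48}

```text
time: 19.12
ee_pos: [0.5493, 0.2573, 0.2459]
eef_rot: [-0.039, 0.999, -0.0, 0.0]
ft_force: [0.1, 0.2, -0.4]
width: 0.0418
```

```bash
python3 - <<'E'
from h import *
st(); c=cam("wrist","w11"); print(rel([.5114,-.2000,.26],-7.5)); print(rel([.5183,-.1647,.20],-7.5)); cam("scene","sc11")
E
```

```text
t 19.12 p [0.5493 0.2573 0.2459] yang 94.47 tilt z [ 0.0002 -0.0004 -1.    ] F [ 0.1  0.2 -0.4] M [ 0.14 -0.14  0.02] w 0.0418 q [ 0.25  0.52 -1.03  1.53  0.46  1.35  0.82]
(array([ 0.0733, -0.4528, -0.0144]), array([-0.0002, -0.    ,  0.2832]))
(array([ 0.0636, -0.4181,  0.0456]), array([-0.0002, -0.    ,  0.2832]))
```

View pics/w11.png

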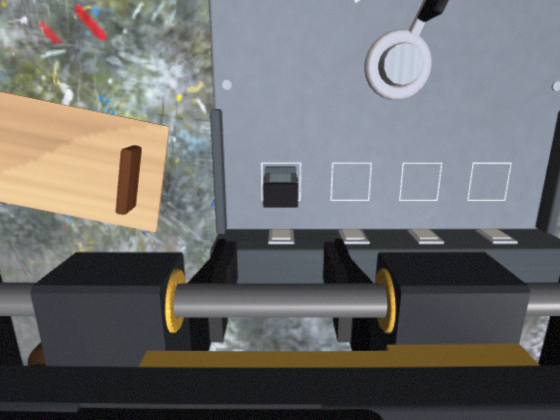

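Request:
drive_tool:
  plan:
    - {"rx": 0,"ry": 0,"rz": 0.025,"x": 0.005,"y": -0.03,"z": 0,"fingers": 0.48}
    - {"rx": 0,"ry": 0,"rz": 0.05,"x": 0.01,"y": -0.07,"z": 0,"fingers": 0.48}
    - {"rx": 0,"ry": 0,"rz": 0.075,"x": 0.016,"y": -0.11,"z": 0,"fingers": 0.48}
    - {"rx": 0,"ry": 0,"rz": 0.1,"x": 0.022,"y": -0.15,"z": 0,"fingers": 0.48}
    - {"rx": 0,"ry": 0,"rz": 0.125,"x": 0.029,"y": -0.19,"z": 0,"fingers": 0.48}
    - {"rx": 0,"ry": 0,"rz": 0.15,"x": 0.035,"y": -0.23,"z": 0,"fingers": 0.48}
    - {"rx": 0,"ry": 0,"rz": 0.175,"x": 0.041,"y": -0.27,"z": 0,"fingers": 0.48}
    - {"rx": 0,"ry": 0,"rz": 0.2,"x": 0.047,"y": -0.31,"z": 0,"fingers": 0.48}
    - {"rx": 0,"ry": 0,"rz": 0.225,"x": 0.053,"y": -0.35,"z": 0.01,"fingers": 0.48}
    - {"rx": 0,"ry": 0,"rz": 0.25,"x": 0.06,"y": -0.39,"z": 0.02,"fingers": 0.48}
    - {"rx": 0,"ry": 0,"rz": 0.27,"x": 0.0636,"y": -0.418,"z": 0.03,"fingers": 0.48}
    - {"rx": 0,"ry": 0,"rz": 0.283,"x": 0.0636,"y": -0.418,"z": 0.04,"fingers": 0.48}

```text
time: 20.72
ee_pos: [0.5175, -0.1671, 0.2044]
eef_rot: [0.754, 0.657, -0.001, -0.001]
ft_force: [-0.1, 1.2, 0.0]
width: 0.0418
```

Request:
drive_tool:
  plan:
    - {"rx": 0,"ry": 0,"rz": 0,"x": 0,"y": 0,"z": 0,"fingers": 0.48}
    - {"rx": 0,"ry": 0,"rz": 0,"x": 0,"y": 0,"z": 0,"fingers": 0.48}

```text
time: 20.98
ee_pos: [0.5186, -0.1637, 0.2059]
eef_rot: [0.75, 0.661, -0.0, -0.0]
ft_force: [-0.2, -0.4, 0.8]
width: 0.0417
```

```bash
cat > cells.py <<'E'
from h import *
def cells(c,lo,hi,zlo,zhi):
    q=cloud(c); col=c["color"].astype(int).max(2)
    m=(q[...,2]>zlo)&(q[...,2]<zhi)&(q[...,0]>lo[0])&(q[...,0]<hi[0])&(q[...,1]>lo[1])&(q[...,1]<hi[1])&(col<110)
    n,lab,stt,_=cv2.connectedComponentsWithStats(m.astype(np.uint8))
    for i in range(1,n):
        if stt[i,4]>100:
            t=q[lab==i]; rc=cv2.minAreaRect((t[:,:2]*1000).astype(np.float32)); print("px",stt[i],"rect",[np.round(v,1) for v in rc],"z",np.median(t[:,2]))
E
python3 - <<'E'
from cells import *
c=cam("wrist","w12"); st(); cells(c,(.46,-.29),(.57,-.09),.047,.062)
print(rel([.5183,-.1647,.099],-7.5))
E
```

```text
t 21.02 p [ 0.5188 -0.1637  0.2061] yang -7.27 tilt z [ 0.0002  0.     -1.    ] F [ 0.3 -0.8 -0.2] M [ 0.05 -0.11  0.02] w 0.0417 q [ 0.79  0.29 -0.65  1.76  0.19  1.16 -0.05]
px [210 109   7 103 178] rect [array([ 478.4, -125.6]), array([71.6,  1.9]), np.float64(80.8)] z 0.0505641252438295
px [ 260  194   39   30 1109] rect [array([ 518.7, -164.4]), array([20.7, 26.9]), np.float64(82.7)] z 0.054243478754010754
px [260 253  37  28 996] rect [array([ 512.3, -209.4]), array([20. , 26.9]), np.float64(82.5)] z 0.054231519794738045
(array([-0.001 , -0.0004,  0.1071]), array([ 0.    , -0.    ,  0.0006]))
```

View pics/w12.png

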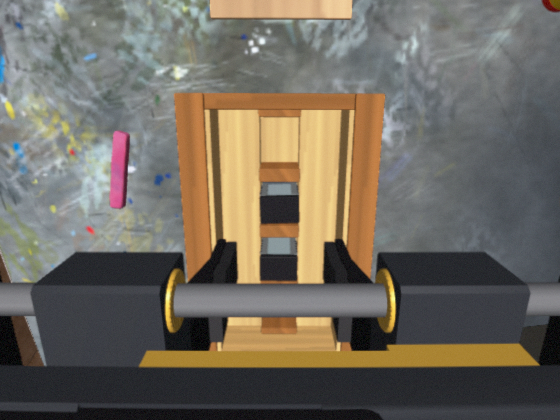

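Request:
drive_tool:
  plan:
    - {"rx": 0,"ry": 0,"rz": 0.0006,"x": -0.001,"y": 0,"z": 0.03,"fingers": 0.48}
    - {"rx": 0,"ry": 0,"rz": 0.0006,"x": -0.001,"y": 0,"z": 0.07,"fingers": 0.48}
    - {"rx": 0,"ry": 0,"rz": 0.0006,"x": -0.001,"y": 0,"z": 0.095,"fingers": 0.48}
    - {"rx": 0,"ry": 0,"rz": 0.0006,"x": -0.001,"y": 0,"z": 0.1065,"fingers": 0.48}
    - {"rx": 0,"ry": 0,"rz": 0.0006,"x": -0.001,"y": 0,"z": 0.1065,"fingers": 0.48}
    - {"rx": 0,"ry": 0,"rz": 0.0006,"x": -0.001,"y": 0,"z": 0.1065,"fingers": 0.2}
    - {"rx": 0,"ry": 0,"rz": 0.0006,"x": -0.001,"y": 0,"z": 0.1065,"fingers": 0.2}
    - {"rx": 0,"ry": 0,"rz": 0.0006,"x": -0.001,"y": 0,"z": 0.1065,"fingers": 0.2}
    - {"rx": 0,"ry": 0,"rz": 0.0006,"x": -0.001,"y": 0,"z": 0.1065,"fingers": 0.2}
  squeeze: 20

```text
time: 22.15
ee_pos: [0.5188, -0.1653, 0.1003]
eef_rot: [0.753, 0.659, 0.0, 0.0]
ft_force: [-2.1, 0.9, 7.4]
width: 0.028
```

```bash
python3 - <<'E'
from h import *
st()
E
```

```text
t 22.15 p [ 0.5188 -0.1653  0.1003] yang -7.63 tilt z [ 0.0008 -0.0006 -1.    ] F [-2.1  0.9  7.4] M [ 0.17  0.44 -0.03] w 0.028 q [ 0.74  0.42 -0.61  1.85  0.29  0.96 -0.13]
```

Request:
drive_tool:
  plan:
    - {"rx": 0,"ry": 0,"rz": 0,"x": 0,"y": 0,"z": -0.02,"fingers": 0.2}
    - {"rx": 0,"ry": 0,"rz": 0,"x": 0,"y": 0,"z": -0.06,"fingers": 0.2}
    - {"rx": 0,"ry": 0,"rz": 0,"x": 0,"y": 0,"z": -0.11,"fingers": 0.2}
    - {"rx": 0,"ry": 0,"rz": 0,"x": 0,"y": 0,"z": -0.15,"fingers": 0.2}
    - {"rx": 0,"ry": 0,"rz": 0,"x": 0,"y": 0,"z": -0.15,"fingers": 0.2}
    - {"rx": 0,"ry": 0,"rz": 0,"x": 0,"y": 0,"z": -0.15,"fingers": 0.2}

```text
time: 22.9
ee_pos: [0.5182, -0.1652, 0.2496]
eef_rot: [0.753, 0.659, -0.0, 0.0]
ft_force: [-0.2, -0.3, -1.5]
width: 0.0279
```

```bash
python3 - <<'E'
from h import *
st();print(rel([.5448,.3214,.24],94.46))
E
```

```text
t 22.9 p [ 0.5182 -0.1652  0.2496] yang -7.63 tilt z [ 0.0002 -0.0005 -1.    ] F [-0.2 -0.3 -1.5] M [-0.07 -0.07  0.05] w 0.0279 q [ 0.8   0.25 -0.66  1.71  0.16  1.24 -0.03]
(array([ 0.4859, -0.0383,  0.0094]), array([-0.    ,  0.0001, -0.2836]))
```

Request:
drive_tool:
  plan:
    - {"rx": 0,"ry": 0,"rz": -0.025,"x": 0.03,"y": -0.002,"z": 0,"fingers": 0.2}
    - {"rx": 0,"ry": 0,"rz": -0.05,"x": 0.075,"y": -0.006,"z": 0,"fingers": 0.2}
    - {"rx": 0,"ry": 0,"rz": -0.075,"x": 0.12,"y": -0.009,"z": 0,"fingers": 0.2}
    - {"rx": 0,"ry": 0,"rz": -0.1,"x": 0.165,"y": -0.013,"z": 0,"fingers": 0.2}
    - {"rx": 0,"ry": 0,"rz": -0.125,"x": 0.21,"y": -0.016,"z": 0,"fingers": 0.2}
    - {"rx": 0,"ry": 0,"rz": -0.15,"x": 0.255,"y": -0.02,"z": 0,"fingers": 0.2}
    - {"rx": 0,"ry": 0,"rz": -0.175,"x": 0.3,"y": -0.024,"z": 0,"fingers": 0.2}
    - {"rx": 0,"ry": 0,"rz": -0.2,"x": 0.345,"y": -0.027,"z": 0,"fingers": 0.2}
    - {"rx": 0,"ry": 0,"rz": -0.225,"x": 0.39,"y": -0.031,"z": 0,"fingers": 0.2}
    - {"rx": 0,"ry": 0,"rz": -0.25,"x": 0.435,"y": -0.034,"z": 0.005,"fingers": 0.2}
    - {"rx": 0,"ry": 0,"rz": -0.27,"x": 0.475,"y": -0.038,"z": 0.01,"fingers": 0.2}
    - {"rx": 0,"ry": 0,"rz": -0.2836,"x": 0.486,"y": -0.038,"z": 0.01,"fingers": 0.2}
  squeeze: 20

```text
time: 24.4
ee_pos: [0.5435, 0.3243, 0.2376]
eef_rot: [-0.043, 0.999, 0.0, -0.002]
ft_force: [-0.4, -0.9, -0.9]
width: 0.0279
```

Request:
drive_tool:
  plan:
    - {"rx": 0,"ry": 0,"rz": 0,"x": 0,"y": 0,"z": 0,"fingers": 0.2}
    - {"rx": 0,"ry": 0,"rz": 0,"x": 0,"y": 0,"z": 0,"fingers": 0.2}

```text
time: 24.65
ee_pos: [0.5455, 0.3204, 0.2388]
eef_rot: [-0.038, 0.999, -0.0, -0.0]
ft_force: [0.2, 0.0, -1.3]
width: 0.0279
```

```bash
python3 - <<'E'
from cells import *
c=cam("wrist","w13"); st(); cells(c,(.5,.2),(.58,.5),.052,.066)
q=cloud(c); s=monitor.read_state(); R0=R.from_quat(s["eef_rot"])
t=R0.inv().apply(q[210:262,248:315].reshape(-1,3)-s["ee_pos"])*1000
for lo,hi in((44,60),(60,80),(86,97)):
    m=(t[:,2]>lo)&(t[:,2]<hi)&(abs(t[:,1])<14); print(lo,m.sum(),t[m].min(0),t[m].max(0))
print(rel([.5448,.3214,.1063],94.46))
E
```

```text
t 24.7 p [0.5456 0.3203 0.239 ] yang 94.3 tilt z [-0.0003 -0.0009 -1.    ] F [ 0.4  0.4 -1. ] M [ 0.11 -0.14  0.03] w 0.0281 q [ 0.13  0.6  -1.04  1.47  0.52  1.37  0.71]
px [180 182  39  28 931] rect [array([549.6, 257.2]), array([20. , 27.5]), np.float64(4.3)] z 0.06016959453608561
px [435 245  66  12 496] rect [array([577.8, 473.9]), array([ 4.9, 51.9]), np.float64(1.2)] z 0.060679917502543285
44 815 [  8.2344 -13.9725  45.1076] [10.7262 13.9668 59.9829]
60 944 [  8.223  -13.9939  60.0253] [10.7208 13.7237 79.9801]
86 763 [  8.5464 -13.8176  86.0755] [15.5487 13.1975 94.0026]
(array([0.0007, 0.0012, 0.1327]), array([-0.0001, -0.0001, -0.0004]))
```

View pics/w13.png

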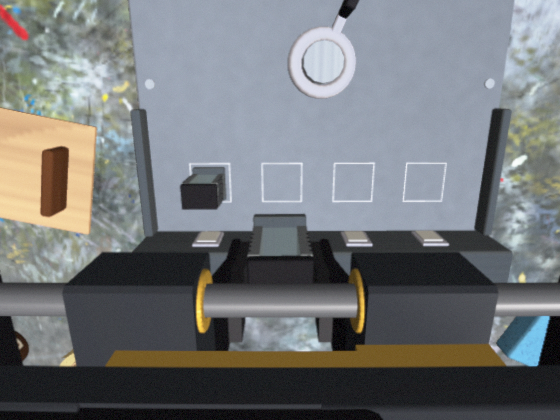

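Request:
drive_tool:
  plan:
    - {"rx": 0,"ry": 0,"rz": 0,"x": 0,"y": 0.001,"z": 0.03,"fingers": 0.2}
    - {"rx": 0,"ry": 0,"rz": 0,"x": 0,"y": 0.001,"z": 0.07,"fingers": 0.2}
    - {"rx": 0,"ry": 0,"rz": 0,"x": 0,"y": 0.001,"z": 0.105,"fingers": 0.2}
    - {"rx": 0,"ry": 0,"rz": 0,"x": 0,"y": 0.001,"z": 0.12,"fingers": 0.2}
    - {"rx": 0,"ry": 0,"rz": 0,"x": 0,"y": 0.001,"z": 0.125,"fingers": 0.2}
    - {"rx": 0,"ry": 0,"rz": 0,"x": 0,"y": 0.001,"z": 0.125,"fingers": 0.2}
    - {"rx": 0,"ry": 0,"rz": 0,"x": 0,"y": 0.001,"z": 0.125,"fingers": 0.2}
    - {"rx": 0,"ry": 0,"rz": 0,"x": 0,"y": 0.001,"z": 0.125,"fingers": 0.2}

```text
time: 25.7
ee_pos: [0.5456, 0.3227, 0.1152]
eef_rot: [-0.039, 0.999, 0.0, 0.001]
ft_force: [0.6, -0.3, -1.1]
width: 0.0279
```

```bash
python3 - <<'E'
from h import *
st();print(rel([.5455,.3214,.1063],94.46))
E
```

```text
t 25.7 p [0.5456 0.3227 0.1152] yang 94.46 tilt z [ 0.0011  0.0004 -1.    ] F [ 0.6 -0.3 -1.1] M [ 0.05 -0.11 -0.01] w 0.0279 q [ 0.08  0.71 -0.96  1.58  0.62  1.18  0.64]
(array([ 0.0002, -0.0013,  0.0089]), array([ 0.0001,  0.0002, -0.    ]))
```

Request:
drive_tool:
  plan:
    - {"rx": 0,"ry": 0,"rz": 0,"x": 0.0002,"y": -0.001,"z": 0.003,"fingers": 0.2}
    - {"rx": 0,"ry": 0,"rz": 0,"x": 0.0002,"y": -0.001,"z": 0.006,"fingers": 0.2}
    - {"rx": 0,"ry": 0,"rz": 0,"x": 0.0002,"y": -0.001,"z": 0.0075,"fingers": 0.2}
    - {"rx": 0,"ry": 0,"rz": 0,"x": 0.0002,"y": -0.001,"z": 0.0085,"fingers": 0.2}
    - {"rx": 0,"ry": 0,"rz": 0,"x": 0.0002,"y": -0.001,"z": 0.0085,"fingers": 0.2}

```text
time: 26.32
ee_pos: [0.5451, 0.3214, 0.1064]
eef_rot: [-0.039, 0.999, -0.0, -0.0]
ft_force: [-2.4, -2.9, 6.4]
width: 0.0281
```

```bash
python3 - <<'E'
from h import *
st();print(rel([.5455,.3214,.1063],94.46))
E
```

```text
t 26.32 p [0.5451 0.3214 0.1064] yang 94.46 tilt z [ 0.     -0.0006 -1.    ] F [-2.4 -2.9  6.4] M [-0.5   0.51  0.08] w 0.0281 q [ 0.08  0.72 -0.96  1.59  0.63  1.16  0.63]
(array([-0.0004, -0.    ,  0.0001]), array([-0.0001, -0.    , -0.    ]))
```

Request:
drive_tool:
  plan:
    - {"rx": 0,"ry": 0,"rz": 0,"x": 0,"y": 0,"z": 0,"fingers": 0.45}
    - {"rx": 0,"ry": 0,"rz": 0,"x": 0,"y": 0,"z": 0,"fingers": 0.48}
    - {"rx": 0,"ry": 0,"rz": 0,"x": 0,"y": 0,"z": 0,"fingers": 0.48}
    - {"rx": 0,"ry": 0,"rz": 0,"x": 0,"y": 0,"z": -0.015,"fingers": 0.48}
    - {"rx": 0,"ry": 0,"rz": 0,"x": 0,"y": 0,"z": -0.05,"fingers": 0.48}
    - {"rx": 0,"ry": 0,"rz": 0,"x": 0,"y": 0,"z": -0.1,"fingers": 0.48}
    - {"rx": 0,"ry": 0,"rz": 0,"x": 0,"y": 0,"z": -0.14,"fingers": 0.48}
    - {"rx": 0,"ry": 0,"rz": 0,"x": 0,"y": 0,"z": -0.14,"fingers": 0.48}
    - {"rx": 0,"ry": 0,"rz": 0,"x": 0,"y": 0,"z": -0.14,"fingers": 0.48}

```text
time: 27.45
ee_pos: [0.545, 0.3213, 0.2459]
eef_rot: [-0.039, 0.999, -0.0, 0.0]
ft_force: [-0.2, -0.3, -0.3]
width: 0.0418
```

```bash
python3 - <<'E'
from cells import *
c=cam("wrist","w14"); st(); cells(c,(.5,.2),(.57,.5),.052,.066)
print(rel([.5122,-.2095,.21],-7.5))
E
```

```text
t 27.5 p [0.5449 0.3211 0.2452] yang 94.47 tilt z [-0.0008 -0.0009 -1.    ] F [ 0.3 -0.7 -0.7] M [ 0.12 -0.16 -0.07] w 0.0412 q [ 0.13  0.59 -1.04  1.46  0.51  1.38  0.71]
px [182 180  37  27 909] rect [array([549.5, 257.3]), array([20.2, 27.5]), np.float64(3.5)] z 0.06009493814623024
px [263 180  35  27 881] rect [array([544.8, 321. ]), array([19.9, 27.2]), np.float64(4.8)] z 0.06014053554116855
(array([ 0.0739, -0.5264,  0.0357]), array([-0.0002,  0.    ,  0.2832]))
```

Both cells are within 0.5 mm of their squares. Go for the third.

Request:
drive_tool:
  plan:
    - {"rx": 0,"ry": 0,"rz": 0.025,"x": 0.005,"y": -0.035,"z": 0,"fingers": 0.48}
    - {"rx": 0,"ry": 0,"rz": 0.05,"x": 0.011,"y": -0.08,"z": 0,"fingers": 0.48}
    - {"rx": 0,"ry": 0,"rz": 0.075,"x": 0.018,"y": -0.13,"z": 0,"fingers": 0.48}
    - {"rx": 0,"ry": 0,"rz": 0.1,"x": 0.025,"y": -0.18,"z": 0,"fingers": 0.48}
    - {"rx": 0,"ry": 0,"rz": 0.125,"x": 0.032,"y": -0.23,"z": 0,"fingers": 0.48}
    - {"rx": 0,"ry": 0,"rz": 0.15,"x": 0.039,"y": -0.28,"z": 0,"fingers": 0.48}
    - {"rx": 0,"ry": 0,"rz": 0.175,"x": 0.046,"y": -0.33,"z": 0,"fingers": 0.48}
    - {"rx": 0,"ry": 0,"rz": 0.2,"x": 0.053,"y": -0.38,"z": 0,"fingers": 0.48}
    - {"rx": 0,"ry": 0,"rz": 0.225,"x": 0.06,"y": -0.43,"z": 0.01,"fingers": 0.48}
    - {"rx": 0,"ry": 0,"rz": 0.25,"x": 0.067,"y": -0.475,"z": 0.02,"fingers": 0.48}
    - {"rx": 0,"ry": 0,"rz": 0.27,"x": 0.072,"y": -0.515,"z": 0.03,"fingers": 0.48}
    - {"rx": 0,"ry": 0,"rz": 0.283,"x": 0.074,"y": -0.526,"z": 0.036,"fingers": 0.48}

```text
time: 29.0
ee_pos: [0.5108, -0.2118, 0.208]
eef_rot: [0.754, 0.657, -0.001, -0.001]
ft_force: [-0.2, 1.3, 0.4]
width: 0.0419
```

Request:
drive_tool:
  plan:
    - {"rx": 0,"ry": 0,"rz": 0,"x": 0,"y": 0,"z": 0,"fingers": 0.48}
    - {"rx": 0,"ry": 0,"rz": 0,"x": 0,"y": 0,"z": 0,"fingers": 0.48}
    - {"rx": 0,"ry": 0,"rz": 0,"x": 0,"y": 0,"z": 0,"fingers": 0.48}

```text
time: 29.38
ee_pos: [0.5126, -0.2077, 0.2101]
eef_rot: [0.751, 0.661, 0.0, 0.0]
ft_force: [0.5, 0.2, 0.1]
width: 0.0419
```

```bash
python3 - <<'E'
from cells import *
c=cam("wrist","w15"); st(); cells(c,(.46,-.29),(.57,-.09),.047,.062)
print(rel([.5122,-.2095,.0993],-7.5))
E
```

```text
t 29.43 p [ 0.5126 -0.2079  0.2102] yang -7.29 tilt z [ 0.0004 -0.0001 -1.    ] F [-0.2  0.3  0.6] M [ 0.01 -0.09 -0.01] w 0.0416 q [ 0.86  0.31 -0.66  1.73  0.2   1.17  0.02]
px [208  34 142 136 848] rect [array([ 502.2, -114.3]), array([123.5,  61.1]), np.float64(36.9)] z 0.05312649432318062
px [339  63  11 176 319] rect [array([ 562. , -178.1]), array([122.3,   0.6]), np.float64(82.4)] z 0.05062355273795083
px [ 260  194   38   29 1064] rect [array([ 512.3, -209.4]), array([19.8, 26.8]), np.float64(82.2)] z 0.05428942067457285
(array([-0.0016, -0.0002,  0.1109]), array([0.0001, 0.    , 0.0006]))
```

View pics/w15.png

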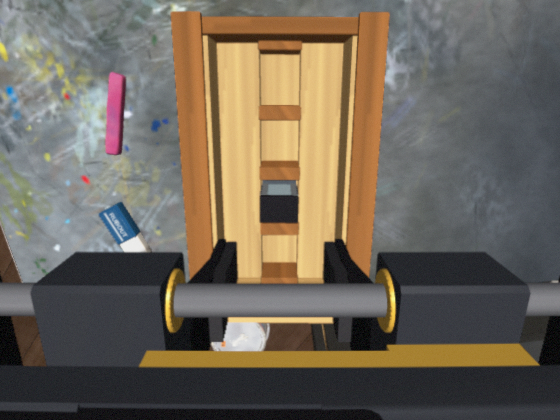

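Request:
drive_tool:
  plan:
    - {"rx": 0,"ry": 0,"rz": 0.0004,"x": -0.001,"y": 0,"z": 0.03,"fingers": 0.48}
    - {"rx": 0,"ry": 0,"rz": 0.0004,"x": -0.001,"y": 0,"z": 0.07,"fingers": 0.48}
    - {"rx": 0,"ry": 0,"rz": 0.0004,"x": -0.001,"y": 0,"z": 0.095,"fingers": 0.48}
    - {"rx": 0,"ry": 0,"rz": 0.0004,"x": -0.001,"y": 0,"z": 0.11,"fingers": 0.48}
    - {"rx": 0,"ry": 0,"rz": 0.0004,"x": -0.001,"y": 0,"z": 0.11,"fingers": 0.48}
    - {"rx": 0,"ry": 0,"rz": 0.0004,"x": -0.001,"y": 0,"z": 0.11,"fingers": 0.2}
    - {"rx": 0,"ry": 0,"rz": 0.0004,"x": -0.001,"y": 0,"z": 0.11,"fingers": 0.2}
    - {"rx": 0,"ry": 0,"rz": 0.0004,"x": -0.001,"y": 0,"z": 0.11,"fingers": 0.2}
    - {"rx": 0,"ry": 0,"rz": 0.0004,"x": -0.001,"y": 0,"z": 0.11,"fingers": 0.2}
  squeeze: 20

```text
time: 30.55
ee_pos: [0.5127, -0.2099, 0.1009]
eef_rot: [0.752, 0.659, 0.0, 0.001]
ft_force: [-1.8, 0.3, 6.9]
width: 0.0276
```

```bash
python3 - <<'E'
from h import *
st()
E
```

```text
t 30.55 p [ 0.5127 -0.2099  0.1009] yang -7.56 tilt z [ 0.0012 -0.0009 -1.    ] F [-1.8  0.3  6.9] M [0.03 0.22 0.  ] w 0.0276 q [ 0.82  0.44 -0.62  1.82  0.3   0.97 -0.05]
```

Request:
drive_tool:
  plan:
    - {"rx": 0,"ry": 0,"rz": 0,"x": 0,"y": 0,"z": -0.02,"fingers": 0.2}
    - {"rx": 0,"ry": 0,"rz": 0,"x": 0,"y": 0,"z": -0.06,"fingers": 0.2}
    - {"rx": 0,"ry": 0,"rz": 0,"x": 0,"y": 0,"z": -0.11,"fingers": 0.2}
    - {"rx": 0,"ry": 0,"rz": 0,"x": 0,"y": 0,"z": -0.15,"fingers": 0.2}
    - {"rx": 0,"ry": 0,"rz": 0,"x": 0,"y": 0,"z": -0.15,"fingers": 0.2}
    - {"rx": 0,"ry": 0,"rz": 0,"x": 0,"y": 0,"z": -0.15,"fingers": 0.2}

```text
time: 31.3
ee_pos: [0.5119, -0.2096, 0.25]
eef_rot: [0.752, 0.659, -0.0, 0.0]
ft_force: [-0.5, 0.6, -1.8]
width: 0.0281
```

```bash
python3 - <<'E'
from h import *
st();print(rel([.5398,.3853,.24],94.46))
E
```

```text
t 31.3 p [ 0.5119 -0.2096  0.25  ] yang -7.56 tilt z [-0.0002 -0.0003 -1.    ] F [-0.5  0.6 -1.8] M [ 0.   -0.06  0.03] w 0.0281 q [ 0.88  0.27 -0.67  1.68  0.17  1.25  0.04]
(array([ 0.5934, -0.0505,  0.0099]), array([-0.0001,  0.    , -0.2834]))
```

Request:
drive_tool:
  plan:
    - {"rx": 0,"ry": 0,"rz": -0.025,"x": 0.035,"y": -0.003,"z": 0,"fingers": 0.2}
    - {"rx": 0,"ry": 0,"rz": -0.05,"x": 0.09,"y": -0.008,"z": 0,"fingers": 0.2}
    - {"rx": 0,"ry": 0,"rz": -0.075,"x": 0.145,"y": -0.012,"z": 0,"fingers": 0.2}
    - {"rx": 0,"ry": 0,"rz": -0.1,"x": 0.2,"y": -0.017,"z": 0,"fingers": 0.2}
    - {"rx": 0,"ry": 0,"rz": -0.125,"x": 0.255,"y": -0.022,"z": 0,"fingers": 0.2}
    - {"rx": 0,"ry": 0,"rz": -0.15,"x": 0.31,"y": -0.026,"z": 0,"fingers": 0.2}
    - {"rx": 0,"ry": 0,"rz": -0.175,"x": 0.365,"y": -0.031,"z": 0,"fingers": 0.2}
    - {"rx": 0,"ry": 0,"rz": -0.2,"x": 0.42,"y": -0.036,"z": 0,"fingers": 0.2}
    - {"rx": 0,"ry": 0,"rz": -0.225,"x": 0.475,"y": -0.04,"z": 0,"fingers": 0.2}
    - {"rx": 0,"ry": 0,"rz": -0.25,"x": 0.53,"y": -0.045,"z": 0.005,"fingers": 0.2}
    - {"rx": 0,"ry": 0,"rz": -0.27,"x": 0.575,"y": -0.049,"z": 0.01,"fingers": 0.2}
    - {"rx": 0,"ry": 0,"rz": -0.2834,"x": 0.593,"y": -0.0505,"z": 0.01,"fingers": 0.2}
  squeeze: 20

```text
time: 32.8
ee_pos: [0.5382, 0.3876, 0.2377]
eef_rot: [-0.043, 0.999, -0.0, -0.002]
ft_force: [0.7, -0.3, -0.5]
width: 0.0278
```

Request:
drive_tool:
  plan:
    - {"rx": 0,"ry": 0,"rz": 0,"x": 0,"y": 0,"z": 0,"fingers": 0.2}
    - {"rx": 0,"ry": 0,"rz": 0,"x": 0,"y": 0,"z": 0,"fingers": 0.2}
    - {"rx": 0,"ry": 0,"rz": 0,"x": 0,"y": 0,"z": 0,"fingers": 0.2}

```text
time: 33.17
ee_pos: [0.5407, 0.3834, 0.2398]
eef_rot: [-0.038, 0.999, -0.0, 0.0]
ft_force: [0.6, 0.0, -0.6]
width: 0.0275
```

```bash
python3 - <<'E'
from cells import *
c=cam("wrist","w16"); st(); cells(c,(.5,.2),(.57,.5),.052,.066)
q=cloud(c); s=monitor.read_state(); R0=R.from_quat(s["eef_rot"])
t=R0.inv().apply(q[210:262,248:315].reshape(-1,3)-s["ee_pos"])*1000
for lo,hi in((44,60),(60,80),(86,97)):
    m=(t[:,2]>lo)&(t[:,2]<hi)&(abs(t[:,1])<14); print(lo,m.sum(),t[m].min(0),t[m].max(0))
print(rel([.5398,.3853,.1069],94.46))
E
```

```text
t 33.23 p [0.5407 0.3836 0.2399] yang 94.33 tilt z [ 0.0005 -0.0008 -1.    ] F [ 0.6 -0.8 -1.9] M [ 0.1  -0.14 -0.03] w 0.0276 q [-0.    0.67 -1.05  1.38  0.57  1.42  0.61]
px [100 182  41  27 988] rect [array([549.5, 257.6]), array([19.9, 28.5]), np.float64(4.4)] z 0.060081519527645955
px [182 182  39  27 955] rect [array([544.7, 321.2]), array([19.7, 27.8]), np.float64(4.8)] z 0.060076258642126956
44 758 [  7.5095 -13.9351  46.3215] [ 9.8834 13.9759 59.9891]
60 943 [  7.3144 -13.9731  60.0621] [ 9.854  13.9924 79.9989]
86 763 [  7.5942 -13.9884  86.0045] [14.7128 13.2638 93.9693]
(array([0.0008, 0.0019, 0.133 ]), array([-0.0001,  0.0001, -0.0003]))
```

View pics/w16.png

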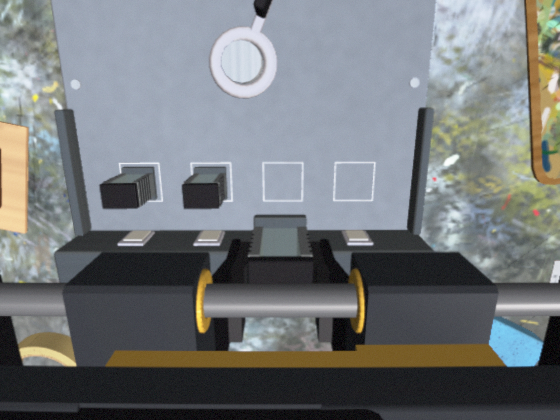

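Request:
drive_tool:
  plan:
    - {"rx": 0,"ry": 0,"rz": 0,"x": 0,"y": 0.0005,"z": 0.03,"fingers": 0.2}
    - {"rx": 0,"ry": 0,"rz": 0,"x": 0,"y": 0.0005,"z": 0.07,"fingers": 0.2}
    - {"rx": 0,"ry": 0,"rz": 0,"x": 0,"y": 0.0005,"z": 0.105,"fingers": 0.2}
    - {"rx": 0,"ry": 0,"rz": 0,"x": 0,"y": 0.0005,"z": 0.12,"fingers": 0.2}
    - {"rx": 0,"ry": 0,"rz": 0,"x": 0,"y": 0.0005,"z": 0.125,"fingers": 0.2}
    - {"rx": 0,"ry": 0,"rz": 0,"x": 0,"y": 0.0005,"z": 0.125,"fingers": 0.2}
    - {"rx": 0,"ry": 0,"rz": 0,"x": 0,"y": 0.0005,"z": 0.125,"fingers": 0.2}
    - {"rx": 0,"ry": 0,"rz": 0,"x": 0,"y": 0.0005,"z": 0.125,"fingers": 0.2}

```text
time: 34.22
ee_pos: [0.5404, 0.3855, 0.1158]
eef_rot: [-0.039, 0.999, 0.0, 0.001]
ft_force: [0.2, -0.3, -0.9]
width: 0.0276
```

```bash
python3 - <<'E'
from h import *
st();print(rel([.5398,.3853,.1069],94.46))
E
```

```text
t 34.23 p [0.5404 0.3855 0.1158] yang 94.46 tilt z [ 0.0011  0.0005 -1.    ] F [ 0.2 -0.3 -0.9] M [ 0.07 -0.11  0.  ] w 0.0276 q [-0.03  0.78 -0.97  1.49  0.67  1.22  0.55]
(array([ 0.0006, -0.0002,  0.0089]), array([0.0001, 0.0002, 0.    ]))
```

Request:
drive_tool:
  plan:
    - {"rx": 0,"ry": 0,"rz": 0,"x": 0.0003,"y": 0,"z": 0.003,"fingers": 0.2}
    - {"rx": 0,"ry": 0,"rz": 0,"x": 0.0003,"y": 0,"z": 0.006,"fingers": 0.2}
    - {"rx": 0,"ry": 0,"rz": 0,"x": 0.0003,"y": 0,"z": 0.0075,"fingers": 0.2}
    - {"rx": 0,"ry": 0,"rz": 0,"x": 0.0003,"y": 0,"z": 0.0085,"fingers": 0.2}
    - {"rx": 0,"ry": 0,"rz": 0,"x": 0.0003,"y": 0,"z": 0.0085,"fingers": 0.2}

```text
time: 34.85
ee_pos: [0.5397, 0.3852, 0.107]
eef_rot: [-0.039, 0.999, -0.0, 0.0]
ft_force: [-2.2, -2.9, 6.6]
width: 0.0281
```

```bash
python3 - <<'E'
from h import *
st();print(rel([.5398,.3853,.1069],94.46))
E
```

```text
t 34.85 p [0.5397 0.3852 0.107 ] yang 94.46 tilt z [ 0.     -0.0006 -1.    ] F [-2.2 -2.9  6.6] M [-0.6   0.45  0.01] w 0.0281 q [-0.03  0.79 -0.97  1.5   0.67  1.21  0.54]
(array([-0.0001,  0.0001,  0.0001]), array([-0.0001, -0.    ,  0.    ]))
```

Request:
drive_tool:
  plan:
    - {"rx": 0,"ry": 0,"rz": 0,"x": 0,"y": 0,"z": 0,"fingers": 0.45}
    - {"rx": 0,"ry": 0,"rz": 0,"x": 0,"y": 0,"z": 0,"fingers": 0.48}
    - {"rx": 0,"ry": 0,"rz": 0,"x": 0,"y": 0,"z": 0,"fingers": 0.48}
    - {"rx": 0,"ry": 0,"rz": 0,"x": 0,"y": 0,"z": -0.015,"fingers": 0.48}
    - {"rx": 0,"ry": 0,"rz": 0,"x": 0,"y": 0,"z": -0.05,"fingers": 0.48}
    - {"rx": 0,"ry": 0,"rz": 0,"x": 0,"y": 0,"z": -0.1,"fingers": 0.48}
    - {"rx": 0,"ry": 0,"rz": 0,"x": 0,"y": -0.03,"z": -0.15,"fingers": 0.48}
    - {"rx": 0,"ry": 0,"rz": 0,"x": 0.03,"y": -0.05,"z": -0.16,"fingers": 0.48}
    - {"rx": 0,"ry": 0,"rz": 0,"x": 0.03,"y": -0.05,"z": -0.16,"fingers": 0.48}
    - {"rx": 0,"ry": 0,"rz": 0,"x": 0.03,"y": -0.05,"z": -0.16,"fingers": 0.48}
    - {"rx": 0,"ry": 0,"rz": 0,"x": 0.03,"y": -0.05,"z": -0.16,"fingers": 0.48}

```text
time: 36.22
ee_pos: [0.514, 0.3335, 0.2661]
eef_rot: [-0.039, 0.999, 0.0, -0.0]
ft_force: [-0.0, -0.2, -0.4]
width: 0.0417
```

```bash
python3 - <<'E'
from cells import *
c=cam("wrist","w17"); np.savez("w17.npz",**c); st(); cells(c,(.5,.2),(.57,.5),.052,.066)
for l in("collar_tab","lock_collar"):
  print(l,[(x["centre"],round(x["confidence"],2)) for x in nets.find_in(l,"wrist")])
E
```

```text
t 36.27 p [0.5139 0.3335 0.266 ] yang 94.48 tilt z [-0.0008  0.0002 -1.    ] F [-0.3  0.1 -0.4] M [ 0.15 -0.15 -0.02] w 0.0416 q [ 0.15  0.55 -1.11  1.49  0.5   1.41  0.66]
px [173 208  35  25 764] rect [array([549.4, 257.3]), array([19.8, 28.2]), np.float64(4.5)] z 0.060080674477453355
px [247 209  32  24 723] rect [array([544.6, 320.5]), array([19.6, 26.8]), np.float64(4.4)] z 0.060070976376218777
px [320 209  33  24 747] rect [array([539.8, 384.4]), array([19.4, 28.1]), np.float64(4.4)] z 0.060057946911595605
collar_tab [([0.4327, 0.3522, 0.0243], 0.57)]
lock_collar [([0.4327, 0.3523, 0.0231], 0.72), ([0.5502, 0.1021, 0.0036], 0.55)]
```

View pics/w17.png

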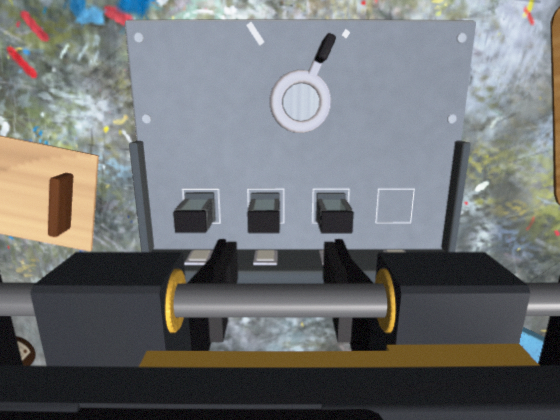

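```bash
python3 - <<'E'
from h import *
c=dict(np.load("w17.npz")); q=cloud(c)
ax=np.array([.4426,.3455])
v=np.hypot(q[...,0]-ax[0],q[...,1]-ax[1])
m=(v<.07)&(q[...,2]>.042)&(q[...,2]<.062); t=q[m]; rc=cv2.minAreaRect((t[:,:2]*1000).astype(np.float32)); print(len(t),np.median(t[:,2]),t[:,2].max(),rc)
d=np.array(rc[0])/1e3-ax; print("tab ang",np.degrees(np.arctan2(d[1],d[0])),"r",np.hypot(*d))
g=c["color"].min(2); 
mm=(g>200).astype(np.uint8); n,lab,s_,ce=cv2.connectedComponentsWithStats(mm)
for i in range(1,n):
    if 15<s_[i,4]<600 and s_[i,1]<110:
        w=pix2z(c,ce[i],.012)[0]; d=w[:2]-ax; print(s_[i],ce[i],w,np.degrees(np.arctan2(d[1],d[0])),np.hypot(*d))
# ring
m=(v<.04)&(q[...,2]>.014)&(q[...,2]<.05); t=q[m]; print(np.histogram(t[:,2],bins=np.arange(.012,.052,.004)))
for zl,zh in((.02,.03),(.03,.04)):
    k=t[(t[:,2]>zl)&(t[:,2]<zh)]
    if len(k)>10: print(zl,cv2.minEnclosingCircle((k[:,:2]*1000).astype(np.float32)))
print(rel([.4027,.3685,.16],60.1))
E
```

```text
307 0.05574313642063289 0.05841678378991927 ((398.7681579589844, 360.25921630859375), (8.121034622192383, 19.910425186157227), 68.33898162841797)
tab ang 161.39040539505092 r 0.04625002532704611
[158   0   9   5  28] [161.6429   1.2857] [0.368  0.2198 0.012 ] -120.66494330028635 0.14618529563249255
[206   0  62  19 517] [237.9652  10.8607] [0.3708 0.2857 0.012 ] -140.21941264138522 0.09343968560912949
[249   0   7   4  24] [252.375    1.2917] [0.3623 0.2977 0.012 ] -149.22145770408932 0.09342219151991887
[467   0  10   7  26] [472.3077   3.4615] [0.3483 0.4872 0.012 ] 123.6460619715354 0.17027121935434403
[512   1  14  18  72] [519.75     6.7083] [0.347  0.5294 0.012 ] 117.47367958363304 0.20729514928006937
[357   2   8   8  32] [359.875   5.875] [0.3586 0.3903 0.012 ] 151.94674880474517 0.09521654222746016
[192   8  22   7  94] [203.1383  11.2128] [0.3733 0.2557 0.012 ] -127.64278301693874 0.11346109037957407
[184  13   6   5  21] [186.5714  14.7143] [0.3771 0.2414 0.012 ] -122.15640951686206 0.12300479699559205
[499  12  22  33 285] [510.4982  27.2386] [0.364  0.5252 0.012 ] 113.63
[... 1124 characters left out ...]
] 95.24079720891797 0.012640589952946283
[ 82  96  21  24 146] [ 92.9247 109.8151] [0.4641 0.1551 0.012 ] -83.54667606890976 0.19158552290624126
[ 76 100   8   4  22] [ 79.9091 101.4091] [0.4574 0.1434 0.012 ] -85.81433615560921 0.20260677968530563
[ 99 101   7   9  37] [102.1351 104.6216] [0.4588 0.164  0.012 ] -84.89913837906163 0.18222249063017992
(array([  34,    8,  527, 1506,    6,  452,  654,    8,    6]), array([0.012, 0.016, 0.02 , 0.024, 0.028, 0.032, 0.036, 0.04 , 0.044,
       0.048]))
0.02 ((436.6747131347656, 346.3425598144531), 33.16240692138672)
0.03 ((430.925048828125, 346.654052734375), 27.31370735168457)
(array([0.1079, 0.0436, 0.1061]), array([-0.    , -0.0001,  0.0955]))
```

```bash
python3 - <<'E'
from h import *
print(rel([.3988,.3602,.155],71.4))
E
```

```text
(array([0.1125, 0.0356, 0.1111]), array([ 0.    , -0.0001,  0.0641]))
```

Request:
drive_tool:
  plan:
    - {"rx": 0,"ry": 0,"rz": 0.02,"x": 0.03,"y": 0.01,"z": 0,"fingers": 0.3}
    - {"rx": 0,"ry": 0,"rz": 0.04,"x": 0.07,"y": 0.022,"z": 0.02,"fingers": 0.3}
    - {"rx": 0,"ry": 0,"rz": 0.06,"x": 0.1,"y": 0.032,"z": 0.05,"fingers": 0.3}
    - {"rx": 0,"ry": 0,"rz": 0.064,"x": 0.1125,"y": 0.0356,"z": 0.08,"fingers": 0.3}
    - {"rx": 0,"ry": 0,"rz": 0.064,"x": 0.1125,"y": 0.0356,"z": 0.111,"fingers": 0.3}
    - {"rx": 0,"ry": 0,"rz": 0.064,"x": 0.1125,"y": 0.0356,"z": 0.111,"fingers": 0.3}
    - {"rx": 0,"ry": 0,"rz": 0.064,"x": 0.1125,"y": 0.0356,"z": 0.111,"fingers": 0.3}
    - {"rx": 0,"ry": 0,"rz": 0.064,"x": 0.1125,"y": 0.0356,"z": 0.111,"fingers": 0.3}

```text
time: 37.38
ee_pos: [0.3994, 0.3603, 0.1566]
eef_rot: [0.162, 0.987, 0.001, 0.001]
ft_force: [0.8, -0.4, 0.3]
width: 0.0258
```

```bash
python3 - <<'E'
from h import *
st();print(rel([.3988,.3602,.105],71.4)); cam("wrist","w18")
E
```

```text
t 37.38 p [0.3994 0.3603 0.1566] yang 71.41 tilt z [ 0.0013  0.0011 -1.    ] F [ 0.8 -0.4  0.3] M [ 0.09 -0.1   0.04] w 0.0258 q [ 0.06  0.47 -1.06  1.81  0.46  1.13  0.09]
(array([ 0.0006, -0.0004,  0.0516]), array([0.0002, 0.0001, 0.    ]))
```

View pics/w18.png

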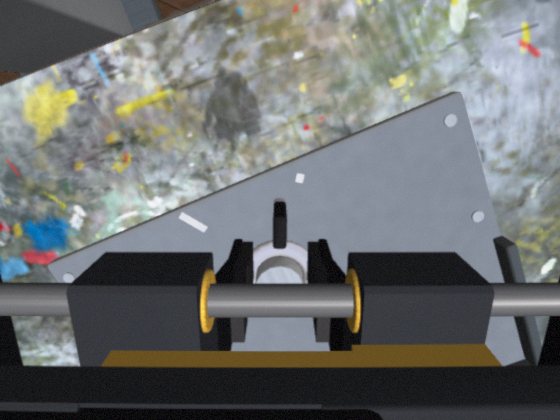

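Request:
drive_tool:
  plan:
    - {"rx": 0,"ry": 0,"rz": 0,"x": 0.0003,"y": 0,"z": 0.02,"fingers": 0.3}
    - {"rx": 0,"ry": 0,"rz": 0,"x": 0.0003,"y": 0,"z": 0.04,"fingers": 0.3}
    - {"rx": 0,"ry": 0,"rz": 0,"x": 0.0003,"y": 0,"z": 0.051,"fingers": 0.3}
    - {"rx": 0,"ry": 0,"rz": 0,"x": 0.0003,"y": 0,"z": 0.051,"fingers": 0.3}
    - {"rx": 0,"ry": 0,"rz": 0,"x": 0.0003,"y": 0,"z": 0.051,"fingers": 0.3}
    - {"rx": 0,"ry": 0,"rz": 0,"x": 0.0003,"y": 0,"z": 0.051,"fingers": 0.0}
    - {"rx": 0,"ry": 0,"rz": 0,"x": 0.0003,"y": 0,"z": 0.051,"fingers": 0.0}
    - {"rx": 0,"ry": 0,"rz": 0,"x": 0.0003,"y": 0,"z": 0.051,"fingers": 0.0}
    - {"rx": 0,"ry": 0,"rz": 0,"x": 0.0003,"y": 0,"z": 0.051,"fingers": 0.0}
  squeeze: 15

```text
time: 38.55
ee_pos: [0.3987, 0.36, 0.1046]
eef_rot: [0.161, 0.987, 0.0, 0.0]
ft_force: [0.9, -0.7, 2.6]
width: 0.0079
```

```bash
python3 - <<'E'
from h import *
st()
s=monitor.read_state(); ax=np.array([.4426,.3455])
p=np.array(s["ee_pos"]); y=R.from_quat(s["eef_rot"]).as_matrix()[:,1]
d=p[:2]-ax; a0=np.degrees(np.arctan2(d[1],d[0])); print("ang",a0,"r",np.hypot(*d))
a_=np.arctan2(d[1],d[0]); ya0=np.degrees(np.arctan2(y[1],y[0])); print("ya+90",ya0+90)
rr=np.hypot(*d)
N=10; tot=np.radians(218.75)-a_
for k in range(1,N+1):
    a=a_+tot*k/N
    pos=np.r_[ax+rr*np.array([np.cos(a),np.sin(a)]),p[2]]
    dd,rv=rel(pos,ya0+np.degrees(a-a_),s); print(k,np.round(dd,4),np.round(rv,4))
E
```

```text
t 38.55 p [0.3987 0.36   0.1046] yang 71.42 tilt z [ 0.0005  0.0002 -1.    ] F [ 0.9 -0.7  2.6] M [ 0.02 -0.16  0.03] w 0.0079 q [ 0.01  0.54 -1.    1.85  0.53  1.05  0.04]
ang 161.67144545268764 r 0.04624005377253987
ya+90 161.42405778778547
1 [-0.0002 -0.0046 -0.    ] [ 0.      0.0001 -0.0159]
2 [-0.001  -0.0091 -0.    ] [ 0.      0.0001 -0.0317]
3 [-0.0021 -0.0136 -0.    ] [ 0.      0.0001 -0.0476]
4 [-0.0037 -0.0179 -0.    ] [ 0.      0.0001 -0.0634]
5 [-0.0057 -0.0221 -0.    ] [ 0.      0.0001 -0.0793]
6 [-0.0081 -0.026  -0.    ] [ 0.      0.0001 -0.0951]
7 [-0.0109 -0.0296 -0.    ] [ 0.      0.0001 -0.111 ]
8 [-0.0141 -0.033  -0.    ] [ 0.      0.0001 -0.1268]
9 [-0.0175 -0.036  -0.    ] [ 0.      0.0001 -0.1427]
10 [-0.0213 -0.0387 -0.    ] [ 0.      0.0001 -0.1586]
```

Request:
drive_tool:
  plan:
    - {"rx": 0,"ry": 0,"rz": -0.016,"x": -0.0002,"y": -0.0046,"z": 0,"fingers": 0}
    - {"rx": 0,"ry": 0,"rz": -0.032,"x": -0.001,"y": -0.0091,"z": 0,"fingers": 0}
    - {"rx": 0,"ry": 0,"rz": -0.048,"x": -0.0021,"y": -0.0136,"z": 0,"fingers": 0}
    - {"rx": 0,"ry": 0,"rz": -0.0634,"x": -0.0037,"y": -0.0179,"z": 0,"fingers": 0}
    - {"rx": 0,"ry": 0,"rz": -0.079,"x": -0.0057,"y": -0.0221,"z": 0,"fingers": 0}
    - {"rx": 0,"ry": 0,"rz": -0.095,"x": -0.0081,"y": -0.026,"z": 0,"fingers": 0}
    - {"rx": 0,"ry": 0,"rz": -0.111,"x": -0.0109,"y": -0.0296,"z": 0,"fingers": 0}
    - {"rx": 0,"ry": 0,"rz": -0.127,"x": -0.0141,"y": -0.033,"z": 0,"fingers": 0}
    - {"rx": 0,"ry": 0,"rz": -0.143,"x": -0.0175,"y": -0.036,"z": 0,"fingers": 0}
    - {"rx": 0,"ry": 0,"rz": -0.1586,"x": -0.0213,"y": -0.0387,"z": 0,"fingers": 0}
    - {"rx": 0,"ry": 0,"rz": -0.1586,"x": -0.0213,"y": -0.0387,"z": 0,"fingers": 0}
    - {"rx": 0,"ry": 0,"rz": -0.1586,"x": -0.0213,"y": -0.0387,"z": 0,"fingers": 0}
  squeeze: 15

```text
time: 40.05
ee_pos: [0.4064, 0.3172, 0.1046]
eef_rot: [-0.329, 0.944, 0.001, 0.0]
ft_force: [0.7, 4.1, -0.1]
width: 0.0078
```

```bash
cat > ang.py <<'E'
from h import *
st()
s=monitor.read_state(); ax=np.array([.4426,.3455]); d=s["ee_pos"][:2]-ax
print("ang",np.degrees(np.arctan2(d[1],d[0]))%360,np.hypot(*d))
a=np.radians(218.75); print(rel(np.r_[ax+.0462*np.array([np.cos(a),np.sin(a)]),s["ee_pos"][2]],128.75))
E
python3 ang.py
```

```text
t 40.05 p [0.4064 0.3172 0.1046] yang 128.43 tilt z [ 0.0005  0.0013 -1.    ] F [ 0.7  4.1 -0.1] M [ 1.23 -0.2   0.16] w 0.0078 q [ 0.24  0.63 -1.22  1.9   0.66  1.1   1.  ]
ang 218.0200941161921 0.04598445824720745
(array([ 0.0002, -0.0006, -0.    ]), array([ 0.0001,  0.0002, -0.0009]))
```

Request:
drive_tool:
  plan:
    - {"rx": 0,"ry": 0,"rz": -0.0009,"x": 0,"y": -0.0007,"z": 0,"fingers": 0}
    - {"rx": 0,"ry": 0,"rz": -0.0009,"x": 0,"y": -0.0007,"z": 0,"fingers": 0}
    - {"rx": 0,"ry": 0,"rz": -0.0009,"x": 0,"y": -0.0007,"z": 0,"fingers": 0}

```text
time: 40.42
ee_pos: [0.4066, 0.3168, 0.1046]
eef_rot: [-0.332, 0.943, 0.001, 0.0]
ft_force: [0.1, 5.7, -0.4]
width: 0.0077
```

```bash
python3 ang.py
```

```text
t 40.42 p [0.4066 0.3168 0.1046] yang 128.8 tilt z [ 0.0005  0.0014 -1.    ] F [ 0.1  5.7 -0.4] M [ 1.52 -0.12  0.23] w 0.0077 q [ 0.24  0.63 -1.22  1.9   0.66  1.1   1.01]
ang 218.56786096888686 0.04599224657503596
(array([ 0.0002, -0.0001, -0.    ]), array([0.0001, 0.0002, 0.0002]))
```

Request:
drive_tool:
  plan:
    - {"rx": 0,"ry": 0,"rz": 0,"x": 0,"y": 0,"z": 0,"fingers": 0.3}
    - {"rx": 0,"ry": 0,"rz": 0,"x": 0,"y": 0,"z": 0,"fingers": 0.3}
    - {"rx": 0,"ry": 0,"rz": 0,"x": 0,"y": 0,"z": 0,"fingers": 0.3}
    - {"rx": 0,"ry": 0,"rz": 0,"x": 0,"y": 0,"z": -0.02,"fingers": 0.3}
    - {"rx": 0,"ry": 0,"rz": 0,"x": 0,"y": 0,"z": -0.07,"fingers": 0.3}
    - {"rx": 0,"ry": 0,"rz": 0,"x": 0,"y": 0,"z": -0.12,"fingers": 0.3}
    - {"rx": 0,"ry": 0,"rz": 0,"x": 0,"y": 0,"z": -0.17,"fingers": 0.3}
    - {"rx": 0,"ry": 0,"rz": 0,"x": 0,"y": 0,"z": -0.17,"fingers": 0.3}

```text
time: 41.42
ee_pos: [0.4073, 0.3174, 0.2788]
eef_rot: [-0.333, 0.943, 0.0, 0.003]
ft_force: [0.5, 0.0, -0.7]
width: 0.0262
```

```bash
python3 - <<'E'
from h import *
st(); print(rel([.514,.3335,.275],94.5))
E
```

```text
t 41.42 p [0.4073 0.3174 0.2788] yang 128.85 tilt z [ 0.0053  0.0027 -1.    ] F [ 0.5  0.  -0.7] M [ 0.14 -0.07 -0.04] w 0.0262 q [ 0.42  0.42 -1.42  1.72  0.43  1.37  1.17]
(array([-0.0931, -0.0544,  0.0044]), array([0.0001, 0.001 , 0.0954]))
```

Request:
drive_tool:
  plan:
    - {"rx": 0,"ry": 0,"rz": 0.025,"x": -0.03,"y": -0.018,"z": 0,"fingers": 0.3}
    - {"rx": 0,"ry": 0,"rz": 0.05,"x": -0.06,"y": -0.036,"z": 0,"fingers": 0.3}
    - {"rx": 0,"ry": 0,"rz": 0.075,"x": -0.085,"y": -0.05,"z": 0,"fingers": 0.3}
    - {"rx": 0,"ry": 0,"rz": 0.095,"x": -0.093,"y": -0.054,"z": 0,"fingers": 0.3}
    - {"rx": 0,"ry": 0,"rz": 0.095,"x": -0.093,"y": -0.054,"z": 0,"fingers": 0.3}
    - {"rx": 0,"ry": 0,"rz": 0.095,"x": -0.093,"y": -0.054,"z": 0,"fingers": 0.3}
    - {"rx": 0,"ry": 0,"rz": 0.095,"x": -0.093,"y": -0.054,"z": 0,"fingers": 0.3}

```text
time: 42.3
ee_pos: [0.5127, 0.3321, 0.2745]
eef_rot: [-0.042, 0.999, -0.0, 0.0]
ft_force: [-0.4, -0.4, -0.5]
width: 0.0259
```

```bash
cat > chk.py <<'E'
from cells import *
from stand import stations
import sys
c=cam("wrist",sys.argv[1]); st(); cells(c,(.5,.2),(.57,.5),.052,.066)
q=cloud(c); ax=np.array([.4426,.3455])
v=np.hypot(q[...,0]-ax[0],q[...,1]-ax[1])
m=(v<.07)&(q[...,2]>.042)&(q[...,2]<.062); t=q[m]
if len(t):
    rc=cv2.minAreaRect((t[:,:2]*1000).astype(np.float32)); d=np.array(rc[0])/1e3-ax; print(rc,"tab ang",np.degrees(np.arctan2(d[1],d[0]))%360,"r",np.hypot(*d))
g=c["color"].min(2); mm=(g>200).astype(np.uint8); n,lab,s_,ce=cv2.connectedComponentsWithStats(mm)
for i in range(1,n):
    if 15<s_[i,4]<600:
        w=pix2z(c,ce[i],.012)[0]; d=w[:2]-ax
        if abs(np.hypot(*d)-.071)<.003: print(ce[i],np.degrees(np.arctan2(d[1],d[0]))%360)
E
python3 chk.py w19
```

```text
t 42.35 p [0.5128 0.3321 0.2745] yang 94.73 tilt z [ 0.0001 -0.0002 -1.    ] F [ 0.5 -0.6  1.1] M [ 0.14 -0.17  0.01] w 0.0261 q [ 0.15  0.54 -1.12  1.48  0.49  1.42  0.67]
px [178 206  33  24 706] rect [array([549.7, 257.2]), array([20.5, 27.3]), np.float64(4.0)] z 0.06002691737921659
px [250 207  31  24 694] rect [array([544.6, 321. ]), array([19.9, 27. ]), np.float64(4.7)] z 0.060096074885852474
px [320 208  33  24 718] rect [array([540.1, 384.3]), array([20. , 28.4]), np.float64(3.5)] z 0.06005595486139759
((406.6187438964844, 315.86712646484375), (20.177438735961914, 8.0739164352417), 39.31431198120117) tab ang 219.47364672146028 r 0.04661285214119964
[300.2903  19.6129] 185.81015414545686
[257.2377  35.1885] 218.68313862991442
[346.025  36.7  ] 150.1445623081099
```

View pics/w19.png

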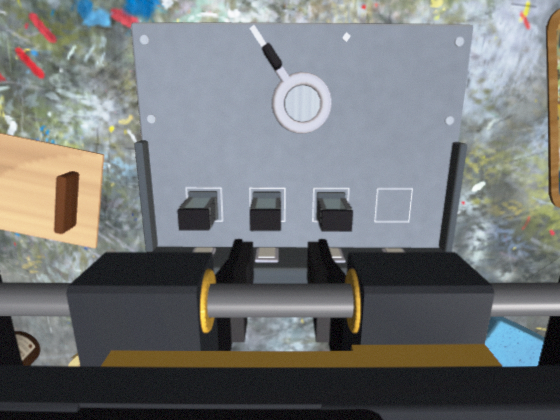

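```bash
python3 - <<'E'
from h import *
a=cam("scene","sc20"); b=cam("side","s20")
for n in("scene","side"):
  for l in("cell_a","box_lid","ink_bottle","glue_stick","tape_roll","eraser"):
    print(n,l,[(np.round(x["centre"],3),round(x["confidence"],2)) for x in nets.find_in(l,n)[:4]])
i=b["color"][150:320,170:410,::-1]; cv2.imwrite("pics/s20z.png",cv2.resize(i,None,fx=3.3,fy=3.3,interpolation=2))
E
```

```text
scene cell_a [(array([0.534, 0.325, 0.041]), 0.67), (array([0.541, 0.26 , 0.042]), 0.64), (array([0.534, 0.388, 0.043]), 0.62)]
scene box_lid [(array([0.543, 0.06 , 0.007]), 0.83), (array([ 0.369, -0.222,  0.01 ]), 0.7), (array([0.493, 0.375, 0.013]), 0.59)]
scene ink_bottle [(array([0.738, 0.05 , 0.042]), 0.87)]
scene glue_stick [(array([0.496, 0.372, 0.01 ]), 0.63), (array([ 0.735, -0.036,  0.056]), 0.49)]
scene tape_roll [(array([0.748, 0.145, 0.015]), 0.89)]
scene eraser [(array([ 0.372, -0.222,  0.009]), 0.68), (array([ 0.505, -0.177,  0.049]), 0.49)]
side cell_a [(array([0.534, 0.371, 0.05 ]), 0.59)]
side box_lid [(array([0.549, 0.097, 0.004]), 0.55), (array([0.532, 0.371, 0.05 ]), 0.21)]
side ink_bottle [(array([0.74 , 0.032, 0.038]), 0.45)]
side glue_stick [(array([ 0.737, -0.052,  0.046]), 0.87)]
side tape_roll [(array([0.758, 0.159, 0.015]), 0.77), (array([ 0.392, -0.136,  0.012]), 0.18)]
side eraser [(array([0.41 , 0.316, 0.025]), 0.34)]
```

View pics/sc20.png

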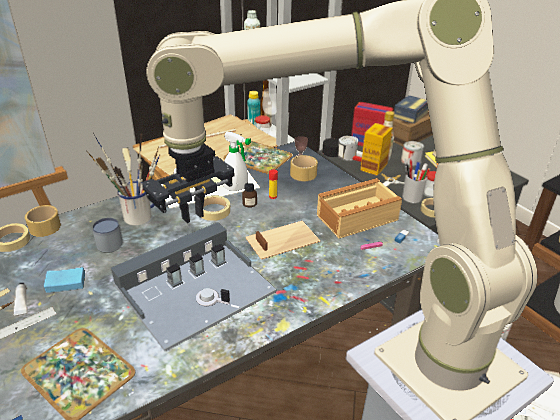

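View pics/s20z.png

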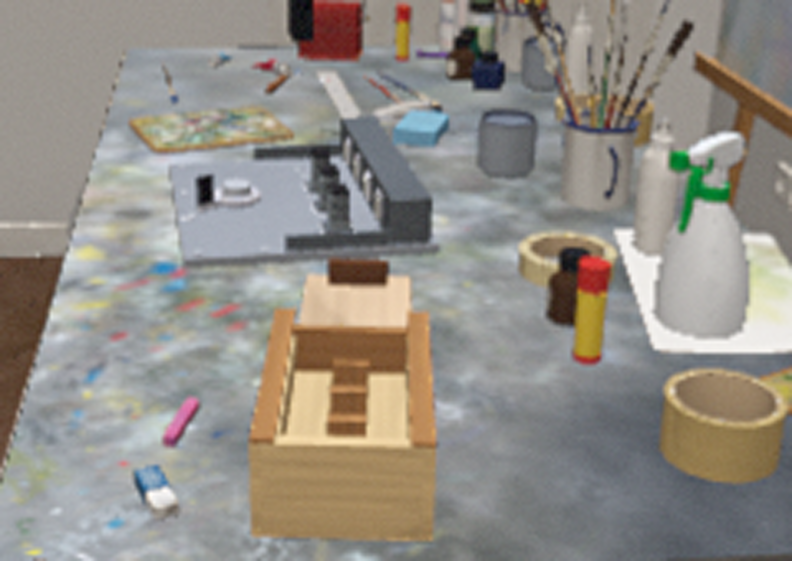

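Request:
drive_tool:
  plan:
    - {"rx": 0,"ry": 0,"rz": 0,"x": 0,"y": 0,"z": -0.02,"fingers": 0.3}
    - {"rx": 0,"ry": 0,"rz": 0,"x": 0,"y": 0,"z": -0.04,"fingers": 0.3}
    - {"rx": 0,"ry": 0,"rz": 0,"x": 0,"y": 0,"z": -0.04,"fingers": 0.3}
    - {"rx": 0,"ry": 0,"rz": 0,"x": 0,"y": 0,"z": -0.04,"fingers": 0.3}
    - {"rx": 0,"ry": 0,"rz": 0,"x": 0,"y": 0,"z": -0.04,"fingers": 0.3}
    - {"rx": 0,"ry": 0,"rz": 0,"x": 0,"y": 0,"z": -0.04,"fingers": 0.3}
    - {"rx": 0,"ry": 0,"rz": 0,"x": 0,"y": 0,"z": -0.04,"fingers": 0.3}
    - {"rx": 0,"ry": 0,"rz": 0,"x": 0,"y": 0,"z": -0.04,"fingers": 0.3}
    - {"rx": 0,"ry": 0,"rz": 0,"x": 0,"y": 0,"z": -0.04,"fingers": 0.3}
    - {"rx": 0,"ry": 0,"rz": 0,"x": 0,"y": 0,"z": -0.04,"fingers": 0.3}

```text
time: 44.3
ee_pos: [0.5132, 0.3322, 0.3144]
eef_rot: [-0.041, 0.999, -0.0, -0.0]
ft_force: [-0.1, -0.8, 0.2]
width: 0.026
```

```bash
python3 chk.py w21
```

```text
t 44.35 p [0.5132 0.3322 0.3144] yang 94.65 tilt z [ 0.     -0.0001 -1.    ] F [ 0.5 -0.  -0. ] M [ 0.07 -0.09  0.05] w 0.0261 q [ 0.15  0.52 -1.13  1.42  0.47  1.49  0.69]
px [188 195  30  21 573] rect [array([549.6, 257.2]), array([20.3, 27.6]), np.float64(4.0)] z 0.060058642545463226
px [253 195  28  21 553] rect [array([544.3, 321. ]), array([19.4, 27. ]), np.float64(4.3)] z 0.06005899763056849
px [316 195  29  22 574] rect [array([540.1, 384.2]), array([20.1, 28.1]), np.float64(5.2)] z 0.06007062647565045
((406.6515197753906, 315.80291748046875), (19.912559509277344, 8.032554626464844), 39.79393768310547) tab ang 219.5601529103018 r 0.04662842417057411
[298.037   26.7037] 185.59861264031008
[259.4286  41.1905] 218.6478067250586
[338.7273  41.9091] 150.31392504389558
```

```bash
python3 -c "
from bench import workorder
print(workorder.close_job())"
```

```text
the job is handed in; nothing more can be done
None
```

The job is done and handed in at about 44 s of the 210 s allowed; the interface gives no verdict.

- **Lid:** I raised it about 7 mm, slid it out over the lip and laid it flat, ridge up, between the box and the stand.
- **Cells:** Three were in the box; the pocket at its closed end was empty. They stand on squares 1, 2 and 3, and square 4 is empty. The last wrist picture puts each within about 1 mm of its square's centre. The cells read 4.0° to 5.2° against the stand's 4.5°, so they line up to within measuring scatter. None was seen knocked aside.
- **Collar:** I turned it to the long white bar after the last cell was set. The last picture reads the tab at 219.6° and the bar at 218.6°, so they differ by about 0.9° (0.016 rad). The gripper's own position when it let go gave 218.6°, so part of that is probably measuring error, and I left it there.
- **Other things:** The last scene and side pictures show nothing out of place. The networks found the bottle, glue stick, tape roll and eraser where they started, except one scene reading of the tape roll about 19 mm off. The side camera still has the roll in its first place, so I take that as detection error. The pastel was checked only by eye. The gripper was raised clear of everything at hand-in.

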